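# Load the microscope's carrier plate for a comparison session

## Task

Load the carrier plate for the next comparison under the microscope: set the brass spacer in the middle ring with the short white specimen on top of it, centred, so that its face comes level with the tall ones; stand the red specimen in the ring nearest the yellow tab and the green one in the ring at the other end, and lay the blue stage micrometer in the printed rectangle beside the row, along it. Set everything down gently, face up, without dropping it, and leave the objective lens, the mouse and the bottle where they are.

Things in the scene. Friction and masses are not known exactly. Their poses are not given: they have to be found in the camera images.
- carrier: Fixed flat grey plate, 232 x 136 x 6 mm (x, y, z), any yaw. Origin: centre of its underside. A flat yellow tab (30 x 60 mm, 6 mm thick) sticks out of its +x end. Printed on top: three black rings of 56 mm inner diameter at y = +34 mm, x = +80 (tab end), 0 (middle), -80 mm (other end); a black rectangle 90 x 40 mm inside (long side along x) at x = 0, y = -34 mm. Nothing stands up from it.
- red_specimen: Tall specimen: red resin cylinder, 40 mm diameter, 30 mm high, with a hexagonal steel section in its polished top. Loose, upright. Its origin is the centre of its underside, z up through the polished face.
- green_specimen: Tall specimen: green resin cylinder, 40 mm diameter, 30 mm high, with a copper tube section in its polished top. Loose, upright. Its origin is the centre of its underside, z up through the polished face.
- white_specimen: Short specimen: white resin cylinder, 40 mm diameter, 20 mm high, with a dark T-shaped steel section in its polished top. Loose, upright. Its origin is the centre of its underside, z up through the polished face.
- spacer: Brass spacer: flat solid disc, 46 mm diameter, 10 mm high. Loose, lying flat. Its origin is the centre of its underside, z up.
- micrometer: Stage micrometer (glass scale in a blue metal frame): flat bar 76 x 26 x 6 mm (x, y, z), scale side up, at any yaw. Loose, lying flat. Its origin is the centre of its underside, x along its length, z up. Either way round is right.
- objective: Bystander: objective lens standing on end, steel barrel with a black band, 34 mm diameter, 50 mm high. Loose. Its origin is the centre of its underside, z up.
- mouse: Bystander: light grey computer mouse, 100 x 58 x 30 mm (x, y, z). Loose. Its origin is the centre of its underside.
- bottle: Bystander: small white bottle with a blue cap, 42 mm diameter, 75 mm high. Loose. Its origin is the centre of its underside, z up.
There are look-alikes about, which are no part of the job. Several things have the shape of the spacer; the one meant has the colours described above.

How it is judged:
By the outcome, as a careful person would: the job done as asked, in the order asked, and still so for the second after the job is handed in, with the robot touching nothing.
It also fails if it takes over 112 s, if anything falls off the work surface, if the arm or the gripper's body presses on something with over 40 N, if the wrist force passes 120 N, or if a joint passes its speed limit or range.

## Robot

A 6-joint arm with a two-finger parallel gripper is mounted at the origin on the work surface. World frame = base frame: x ahead of the robot, y to its left, z up, the work surface at z = 0. Lengths are in m, angles in rad, forces in N, time in s.
With the tool pointing down it reaches from about 0.425 to 0.95 m from the base axis. Payload 3.5 kg.
Tool frame: the origin (TCP) lies at the very end of the fingers, on their centre line; the grasp point (between the pads) lies 19 mm behind it; z points along the fingers, y is the line along which they close (so a half turn about z gives the same grasp; the last joint's range is limited). The gripper opens to 85 mm and grips with 20 to 120 N. Pads are 22 mm wide; open, the fingers measure 114 mm over their backs; the gripper's body (76 mm by 85 mm) begins 54 mm behind the grasp point. The pads swing forward as they close: fully open they stand 13 mm farther back than shut.
Start: joints at [-1.259, 0.286, 1.577, -0, 1.279, -0.15], TCP at [0.301, -0.604, 0.231] pointing down, gripper open.
Joint ranges: [-2.77, 2.77], [-0.9, 2.22], [0.21, 2.48], [-1.53, 4.67], [0.24, 2.81], [-2.84, 2.84]. Speed limits (rad/s): [2.79, 2.79, 3.14, 3.14, 3.14, 3.14].

## Interface

Orientations are given as a unit quaternion [x, y, z, w].
In Python, from plant import get_state, read_camera, sign_off, recognise gives the robot as it stands.
- The arm moves only by the tool arm_command, never from a script. Its argument "steps" is a list of rows, each an object with "translation": the shift along the tool's x, y, z scaled (see below), a list of three; "twist": the turn, a rotation vector about the tool's x, y, z scaled (see below), a list of three; "fingers": the opening, from -1 (shut) to 1 (fully open). In form: [{"translation": [x, y, z], "twist": [rx, ry, rz], "fingers": fingers}, ...]. A call has 1 to 5 rows; each row is the pose to reach, as a shift and turn from the pose commanded when the call began, along the tool's axes at that moment; what a row does not reach only later rows make up. The controller multiplies each number of a shift by 75 cm and each number of a turn by 60 degrees. A row lasts 1/8 s, in which the tool goes at most 62.5 mm and 10.7 degrees, less where a joint would pass 70% of its speed; a pose out of reach is approached as far as the arm can. A call with a number of a shift or a turn outside -1 to 1 is refused whole. A call with a gripper value outside its range is refused whole. The fingers move at their own pace and stop on an object; "grip_force" is the grip in N (left out, the last holds). Time passes only in rows, so rows that repeat a pose let the fingers close. It gives the time, the measured TCP pose, the force, the opening and the grip force at its end, in the units of the state.
- get_state(): the state, without advancing time (a new reading comes with each control period).
- read_camera(name): name is "scene" or "top" or "wrist"; returns a dict with "pixels" (480x640x3 uint8, red, green, blue), "K" (3x3 intrinsics, pixels), "k1" (the pictures are not rectified: a ray, as slopes to the right and down, at radius r is drawn at 1 + k1 r^2 times it, then the intrinsics apply), "R" (3x3) and "t" (3): a world point X has camera coordinates R X + t; the wrist camera has in their place "T_tool_cam" (4x4, takes a point from camera to tool coordinates, whose origin is the TCP and whose axes are the flange's). Camera axes: x right, y down, z forward; pixel columns grow to the right and rows downward; lengths in m; the calibration is good to about 2 mm. A picture is of the moment at which its call begins: read the wrist's pose just before it. There is no depth.
- sign_off(): hands the job in; it is judged then, once.
Trained networks look in a picture, given as the dict that the camera call returned (one of the last four; its "shot" number tells which), for a name from the list of things; names that differ only in an ending like _2 or _b are one class to them, and where a whole thing is asked for, a point or a joint stands for the part that bears it (a point fixed in the world has none). Each returns a list of dicts, best first, with "conf" (0 to 1); they miss things now and then, are a little off and sometimes report something else, mostly with a low value. They report only what shows in the picture. A call takes as long as a camera call. They do not tell look-alikes from the thing itself.
- recognise(picture, query): "point" ([row, column] in pixels, amid what is visible of it).
The state is a dict: "time": time; "qpos": joint angles; "dq": joint speeds; "joint_efforts": joint torques, N m; "eef_pos": TCP position; "tcp_rot": TCP orientation; "contact_force": force on the tool from outside, world axes, zero at the start; "wrist_torque": the same for the moment, N m; "opening": opening from 0.0 (shut) to 1.0 (fully open); "finger_force": force on a finger pad.
Only numpy, scipy, OpenCV 4.12 (cv2) and the standard library are available. Lean on these libraries where they do the work, as an engineer would, in place of code of your own. Each camera call takes 0.05 s, during which the arm holds its last target. There are 200 camera calls.

## Working session

There is one attempt and no reset: what is moved stays moved. The work goes in short steps, Python scripts to look and compute and a tool call to move; the robot and the scene stay as the last step left them, time stands still between calls to the robot, and variables do not carry over. Pictures are saved under pics/ and viewed, at most 14 in all, crops included, and the job is handed in when it is done.

Besides the shell and the picture viewer there is one more tool, called after "Emit:" by a JSON object that holds its "method" and its "body". arm_command: Moves the arm, as the interface text tells. Shifts and turns lie within -1 to 1; 1 stands for 75 cm of shift or 60 degrees of turn. Its arguments: {"type":"object","properties":{"steps":{"type":"array"},"grip_force":{"type":"number"}},"required":["steps"]}

```bash
mkdir -p pics; ls; cat > h.py <<'E'
import numpy as np, cv2
from plant import get_state, read_camera, sign_off, recognise
from scipy.spatial.transform import Rotation as Ro
def save(p,n,box=None,s=1):
    im=p["pixels"][:,:,::-1]
    if box: im=im[box[0]:box[1],box[2]:box[3]]
    cv2.imwrite("pics/"+n,cv2.resize(im,None,fx=s,fy=s,interpolation=cv2.INTER_CUBIC))
def cam(p,st=None):
    if "R" in p: return np.array(p["R"]),np.array(p["t"])
    T=np.eye(4);T[:3,:3]=Ro.from_quat(st["tcp_rot"]).as_matrix();T[:3,3]=st["eef_pos"]
    W=np.linalg.inv(T@np.array(p["T_tool_cam"]));return W[:3,:3],W[:3,3]
def ray(p,rc,z,st=None):
    R,t=cam(p,st);K=np.array(p["K"])
    d=np.array([(rc[1]-K[0,2])/K[0,0],(rc[0]-K[1,2])/K[1,1]]);u=d.copy()
    for _ in range(20):u=d/(1+p["k1"]*(u@u))
    c=-R.T@t;v=R.T@np.array([u[0],u[1],1]);return (c+v*(z-c[2])/v[2])
def proj(p,X,st=None):
    R,t=cam(p,st);K=np.array(p["K"]);c=R@np.array(X)+t;u=c[:2]/c[2];u=u*(1+p["k1"]*(u@u))
    return [K[1,1]*u[1]+K[1,2],K[0,0]*u[0]+K[0,2]]
H=dict(carrier=.006,red_specimen=.03,green_specimen=.03,white_specimen=.02,spacer=.01,micrometer=.006,objective=.05,mouse=.03,bottle=.075)
E
cat > a.py <<'E'
from h import *
print(get_state())
for n in["top","scene"]:
    p=read_camera(n);save(p,n+"0.png");R,t=cam(p);print(n,p["k1"],-R.T@t)
    for q in H:
        print(q,[(np.round(d["point"]).tolist(),round(d["conf"],2),np.round(ray(p,d["point"],H[q]),3)[:2].tolist()) for d in recognise(p,q)[:5]])
E
python3 a.py
```

```text
pics
{'time': 0.0, 'qpos': array([-1.25899451e+00,  2.87157315e-01,  1.57822678e+00, -1.31442847e-05,
        1.27860000e+00, -1.49984804e-01]), 'dq': array([-0.00253301,  0.00224929, -0.00050196, -0.00014649, -0.00055072,
       -0.00064519]), 'joint_efforts': array([-6.30651939e-04, -4.05986059e+01, -2.92624587e+01, -1.20148347e-04,
        5.93804187e-03, -5.16480554e-06]), 'eef_pos': array([ 0.30056736, -0.6036294 ,  0.2299258 ]), 'tcp_rot': array([ 9.73461221e-01,  2.28848904e-01, -1.02909187e-04, -1.19130073e-03]), 'contact_force': array([-0.85665182, -0.26806287,  1.60981398]), 'wrist_torque': array([ 0.01789957, -0.03357947, -0.00160029]), 'finger_force': 0.0, 'opening': 1.0013821114835668}
top -0.09571744257930025 [0.38833307 0.01126564 1.0353039 ]
carrier [([238.0, 317.0], 0.68, [0.525, 0.017])]
red_specimen [([269.0, 496.0], 0.71, [0.464, -0.364])]
green_specimen [([291.0, 429.0], 0.8, [0.414, -0.219])]
white_specimen [([290.0, 215.0], 0.83, [0.41, 0.232])]
spacer [([249.0, 127.0], 0.88, [0.495, 0.432]), ([258.0, 165.0], 0.63, [0.477, 0.346]), ([296.0, 126.0], 0.59, [0.393
[... 318 characters left out ...]
 1.00195776 -0.71515036  0.90443839]
carrier [([258.0, 313.0], 0.58, [0.532, 0.01])]
red_specimen [([367.0, 165.0], 0.8, [0.472, -0.373]), ([257.0, 311.0], 0.23, [0.541, -0.011])]
green_specimen [([302.0, 190.0], 0.79, [0.412, -0.234])]
white_specimen []
spacer [([166.0, 364.0], 0.74, [0.473, 0.335]), ([140.0, 356.0], 0.67, [0.401, 0.421]), ([157.0, 327.0], 0.6, [0.376, 0.32]), ([151.0, 392.0], 0.48, [0.501, 0.431])]
micrometer [([196.0, 384.0], 0.64, [0.564, 0.265]), ([256.0, 311.0], 0.61, [0.527, 0.01]), ([358.0, 238.0], 0.56, [0.555, -0.274])]
objective [([359.0, 237.0], 0.76, [0.577, -0.298])]
mouse [([441.0, 234.0], 0.71, [0.658, -0.416])]
bottle [([169.0, 451.0], 0.86, [0.683, 0.361])]
```

View pics/top0.png

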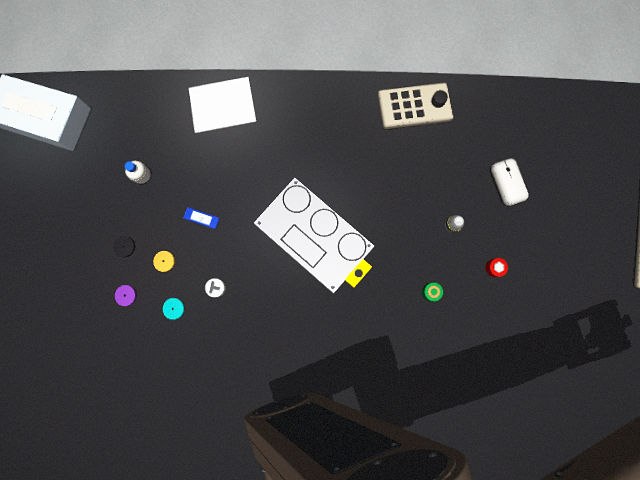

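```bash
python3 - <<'E'
from h import *
im=cv2.imread("pics/top0.png")
cv2.imwrite("pics/c1.png",cv2.resize(im[190:330,90:250],None,fx=5,fy=4.2,interpolation=cv2.INTER_CUBIC)[:600,:800])
E
```

```text
(no output)
```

View pics/c1.png

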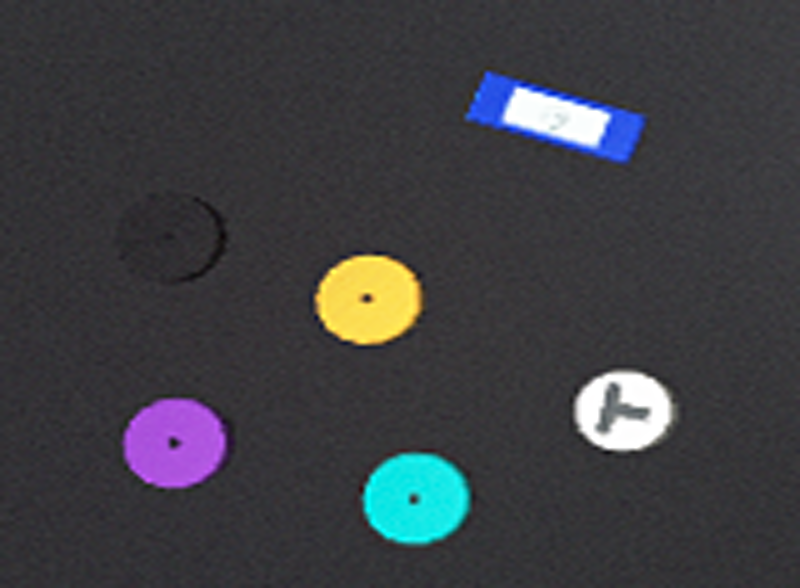

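The discs shaped like the spacer are black (247,124), gold (261,163), purple (295,125) and cyan (309,173). The crop shows only the one at (261,163) is gold/brass, so that is the spacer. The blue micrometer is at (218,202) and the white specimen with the T at (288,215).

```bash
cat > loc.py <<'E'
from h import *
from scipy.optimize import least_squares
def hull(p,x,y,r,z0,h,st=None):
    a=np.linspace(0,2*np.pi,40,endpoint=False)
    P=[proj(p,[x+r*np.cos(t),y+r*np.sin(t),z],st)[::-1] for z in(z0,z0+h) for t in a]
    m=cv2.moments(cv2.convexHull(np.array(P,np.float32)));return np.array([m["m10"]/m["m00"],m["m01"]/m["m00"]])
def blob(p,rng,rc,maxd=40):
    hsv=cv2.cvtColor(p["pixels"],cv2.COLOR_RGB2HSV);m=np.zeros(hsv.shape[:2],np.uint8)
    for lo,hi in rng:m|=cv2.inRange(hsv,np.array(lo),np.array(hi))
    best=None
    for c in cv2.findContours(m,cv2.RETR_EXTERNAL,cv2.CHAIN_APPROX_NONE)[0]:
        M=cv2.moments(c)
        if M["m00"]<30:continue
        q=np.array([M["m10"],M["m01"]])/M["m00"]
        if np.hypot(q[0]-rc[1],q[1]-rc[0])<maxd and (best is None or M["m00"]>best[0]):best=(M["m00"],q,c)
    return best
C=dict(spacer=([((15,110,80),(35,255,255))],.023,.01),white_specimen=([((0,0,120),(180,60,255))],.02,.02),
 red_specimen=([((0,120,60),(8,255,255)),((172,120,60),(180,255,255))],.02,.03),green_specimen=([((45,100,40),(80,255,255))],.02,.03),
 micrometer=([((105,120,60),(130,255,255))],0,.006))
def cyl(p,n,rc,st=None,z0=0,maxd=40):
    rng,r,h=C[n];b=blob(p,rng,rc,maxd)
    x0=ray(p,b[1][::-1],z0+h,st)[:2]
    s=least_squares(lambda v:hull(p,v[0],v[1],r,z0,h,st)-b[1],x0);return s.x
def quad(p,b,z,st=None):
    c=cv2.boxPoints(cv2.minAreaRect(cv2.convexHull(b[2])))
    W=np.array([ray(p,q[::-1],z,st)[:2] for q in c]);return W
def rect(p,b,z,st=None):
    W=np.array([ray(p,q[0][::-1],z,st)[:2] for q in cv2.convexHull(b[2])],np.float32)
    (c,s,a)=cv2.minAreaRect(W*1000)
    if s[0]<s[1]:a+=90
    return np.array(c)/1000,np.array(s),a
E
python3 - <<'E'
from loc import *
g=dict(top=dict(spacer=(261,163),white_specimen=(288,215),red_specimen=(267,499),green_specimen=(292,433),micrometer=(218,201)),
 scene=dict(spacer=(166,364),white_specimen=(0,0),red_specimen=(367,165),green_specimen=(302,190),micrometer=(196,384)))
for n in g:
    p=read_camera(n)
    for q,rc in g[n].items():
        if rc==(0,0): rc=proj(p,[.411,.232,.015])
        try:
            print(n,q,rect(p,blob(p,C[q][0],rc,20),.006) if q=="micrometer" else np.round(cyl(p,q,rc,maxd=20),4))
        except Exception as e: print(n,q,e)
    # carrier: light plate + rings, yellow tab
    rc=proj(p,[.527,.012,.006])
    for q,rg,z in[("plate",[((0,0,120),(180,60,255))],.006),("tab",[((22,120,80),(35,255,255))],.006)]:
        b=blob(p,rg,rc,80)
        if b: print(n,q,b[1],rect(p,b,z))
    pts=[];gray=cv2.cvtColor(p["pixels"],cv2.COLOR_RGB2GRAY)
    # dark holes inside plate: ring interiors
    b=blob(p,[((0,0,120),(180,60,255))],rc,80);m=cv2.drawContours(np.zeros_like(gray),[b[2]],-1,255,-1)
    d=((gray<110)&(m>0)).astype(np.uint8)
    cs=cv2.findContours(d,cv2.RETR_EXTERNAL,cv2.CHAIN_APPROX_NONE)[0]
    for c in cs:
        if len(c)>25:
            W=np.array([ray(p,q[0][::-1],.006)[:2]*1000 for q in c],np.float32)
            print(n,"mark",cv2.minAreaRect(W))
E
```

```text
top spacer [0.4704 0.351 ]
top white_specimen [0.4156 0.2356]
top red_specimen [ 0.4674 -0.3705]
top green_specimen [ 0.4139 -0.229 ]
top micrometer (array([0.56692621, 0.27319165]), array([77.16148376, 27.84625244]), 72.50790405273438)
top plate [313.50377062 234.53491365] (array([0.5347287 , 0.02616057]), array([231.66976929, 136.1832428 ]), 49.73749923706055)
top tab [358.00769231 273.02307692] (array([ 0.45234601, -0.07115128]), array([27.76594543, 60.93626785]), 139.33362197875977)
top mark ((497.31890869140625, -34.417808532714844), (39.65094757080078, 8.720743179321289), 27.12353515625)
top mark ((509.0491638183594, 47.874629974365234), (94.84774780273438, 44.866233825683594), 49.76720428466797)
top mark ((552.3531494140625, -21.993858337402344), (5.259372711181641, 32.71809387207031), 71.30960083007812)
top mark ((556.2369995117188, 25.66431999206543), (51.83644104003906, 16.629703521728516), 13.104012489318848)
top mark ((604.0798950195312, 39.882816314697266), (7.711175441741943, 38.018550872802734), 70.99390411376953)
top mark ((608.8453979492188, 86.5971450805664), (52.28801345825195, 16.02583885192871), 11.141779899597168)
scene spacer [0.4669 0.3501]
scene white_specimen [0.4118 0.2341]
scene red_specimen [ 0.4631 -0.3711]
scene green_specimen [ 0.4098 -0.2295]
scene micrometer (array([0.56565021, 0.27011343]), array([81.19549561, 31.59617424]), 72.07418823242188)
scene plate [315.91551338 254.80127191] (array([0.53194855, 0.02400948]), array([232.8772583 , 138.49945068]), 49.74287414550781)
scene tab [257.3196347  267.16609589] (array([ 0.45054071, -0.07383087]), array([29.2209549 , 66.71066284]), 140.2966766357422)
scene mark ((630.6361083984375, 76.89828491210938), (9.657682418823242, 43.55675506591797), 31.822437286376953)
```

```bash
cat > go.py <<'E'
from h import *
def go(x,y,z,ang):
    st=get_state();R=Ro.from_quat(st["tcp_rot"]);X=R.as_matrix()
    xa=np.radians(ang);c,s=np.cos(xa),np.sin(xa)
    Rt=Ro.from_matrix(np.array([[c,s,0],[s,-c,0],[0,0,-1.]]))
    d=X.T@(np.array([x,y,z])-st["eef_pos"]);w=np.degrees((R.inv()*Rt).as_rotvec())
    print("t",round(st["time"],2),"shift",np.round(d/.75,4).tolist(),"twist",np.round(w/60,4).tolist(),"rows",max(np.linalg.norm(d)/.0625,np.linalg.norm(w)/10.7))
def cur():
    st=get_state();X=Ro.from_quat(st["tcp_rot"]).as_matrix();print("tcp",np.round(st["eef_pos"],4),"xang",np.degrees(np.arctan2(X[1,0],X[0,0])).round(2),"op",st["opening"],"F",np.round(st["contact_force"],1),"t",st["time"])
import sys
if __name__=="__main__":
    cur()
    if len(sys.argv)>4: go(*map(float,sys.argv[1:5]))
E
python3 go.py .54 -.03 .3 49.7; python3 -c "
from h import *
p=read_camera('wrist');print(np.round(p['T_tool_cam'],3),p['K'],p['k1'])"
```

```text
tcp [ 0.3008 -0.6043  0.2313] xang 26.46 op 0.9990609758620214 F [0.  0.4 1.2] t 1.1
t 1.1 shift [0.6267, -0.5434, -0.0916] twist [0.0, 0.0, -0.3874] rows 10.014295599088051
[[ 0.001 -0.957 -0.289  0.073]
 [ 1.     0.001  0.001  0.   ]
 [-0.    -0.289  0.957 -0.142]
 [ 0.     0.     0.     1.   ]] [[391.91129413   0.         316.49067603]
 [  0.         391.91129413 241.02111245]
 [  0.           0.           1.        ]] -0.060635228458389125
```

Emit:
{"method": "arm_command", "body": {"steps": [{"translation": [0.063,-0.054,-0.09],"twist": [0,0,0],"fingers": 1},{"translation": [0.313,-0.272,-0.09],"twist": [0,0,-0.387],"fingers": 1},{"translation": [0.313,-0.272,-0.09],"twist": [0,0,-0.387],"fingers": 1},{"translation": [0.627,-0.543,-0.09],"twist": [0,0,-0.387],"fingers": 1},{"translation": [0.627,-0.543,-0.09],"twist": [0,0,-0.387],"fingers": 1}]}}

```text
time: 1.78
eef_pos: [0.4136, -0.333, 0.2909]
tcp_rot: [0.908, 0.42, 0.0, 0.0]
contact_force: [1.3, -0.3, 1.3]
opening: 1.001
finger_force: 0.0
```

```bash
python3 go.py .54 -.03 .3 49.7
```

```text
tcp [ 0.4136 -0.333   0.2909] xang 49.66 op 1.0005008272131846 F [ 1.3 -0.3  1.3] t 1.775
t 1.77 shift [0.417, -0.133, -0.0123] twist [0.001, -0.0001, -0.0006] rows 5.254923183649773
```

Emit:
{"method": "arm_command", "body": {"steps": [{"translation": [0.417,-0.133,-0.012],"twist": [0,0,0],"fingers": 1},{"translation": [0.417,-0.133,-0.012],"twist": [0,0,0],"fingers": 1},{"translation": [0.417,-0.133,-0.012],"twist": [0,0,0],"fingers": 1},{"translation": [0.417,-0.133,-0.012],"twist": [0,0,0],"fingers": 1},{"translation": [0.417,-0.133,-0.012],"twist": [0,0,0],"fingers": 1}]}}

```text
time: 2.4
eef_pos: [0.5338, -0.0445, 0.2995]
tcp_rot: [0.907, 0.42, 0.0, 0.0]
contact_force: [0.3, -0.3, -0.3]
opening: 1.0
finger_force: 0.0
```

Emit:
{"method": "arm_command", "body": {"steps": [{"translation": [0,0,0],"twist": [0,0,0],"fingers": 1},{"translation": [0,0,0],"twist": [0,0,0],"fingers": 1}]}}

```text
time: 2.65
eef_pos: [0.5332, -0.0464, 0.299]
tcp_rot: [0.907, 0.421, -0.0, 0.0]
contact_force: [0.5, -0.1, -0.5]
opening: 1.0
finger_force: 0.0
```

```bash
cat > car.py <<'E'
from loc import *
st=get_state();p=read_camera("wrist");save(p,"w1.png");print(st["eef_pos"])
hsv=cv2.cvtColor(p["pixels"],cv2.COLOR_RGB2HSV)
gray=p["pixels"].min(2)
b=blob(p,[((0,0,110),(180,60,255))],(240,320),300);print(b[0],rect(p,b,.006,st))
m=cv2.drawContours(np.zeros_like(gray),[b[2]],-1,255,-1)
d=((gray<100)&(m>0)).astype(np.uint8)
for c in cv2.findContours(d,cv2.RETR_CCOMP,cv2.CHAIN_APPROX_NONE)[0]:
    if len(c)>60:
        W=np.array([ray(p,q[0][::-1],.006,st)[:2]*1000 for q in c],np.float32)
        print("mark",len(c),cv2.minAreaRect(W),cv2.fitEllipse(W)[0])
E
python3 car.py; python3 go.py .469 .3505 .2 49.7
```

```text
[ 0.53322437 -0.04641429  0.29899047]
26789.0 (array([0.53296814, 0.02424196]), array([231.58294678, 135.78848267]), 49.65886688232422)
mark 155 ((507.3824768066406, -58.331668853759766), (60.49491500854492, 60.515926361083984), 49.779136657714844) (507.2500305175781, -58.64760208129883)
mark 141 ((507.4608154296875, -59.07878112792969), (57.044342041015625, 57.02427291870117), 49.7559928894043) (507.2389221191406, -59.011695861816406)
mark 161 ((559.0070190429688, 1.7883377075195312), (60.30859375, 59.75239181518555), 49.73542022705078) (558.9522705078125, 1.8031158447265625)
mark 152 ((559.3616333007812, 2.2497177124023438), (57.09716796875, 57.51744079589844), 49.71722412109375) (558.970703125, 2.37880277633667)
mark 260 ((507.0755310058594, 45.77573013305664), (95.87812042236328, 45.749229431152344), 49.977149963378906) (507.385009765625, 46.16996383666992)
mark 244 ((507.3065490722656, 46.250640869140625), (92.15843200683594, 43.38050842285156), 49.58102035522461) (507.38116455078125, 46.17812728881836)
mark 171 ((610.5623779296875, 63.114173889160156), (60.69334030151367, 60.30609893798828), 40.8935661315918) (610.6655883789062, 63.17377853393555)
mark 163 ((610.729736328125, 63.27045822143555), (57.49758529663086, 58.029273986816406), 5.659796714782715) (610.5947265625, 63.335262298583984)
tcp [ 0.5331 -0.0472  0.2989] xang 49.64 op 1.00496916396862 F [-0.9 -0.  -0.3] t 2.7
t 2.7 shift [0.3488, -0.4085, 0.1317] twist [0.0001, 0.0005, -0.001] rows 6.636209422433486
```

View pics/w1.png

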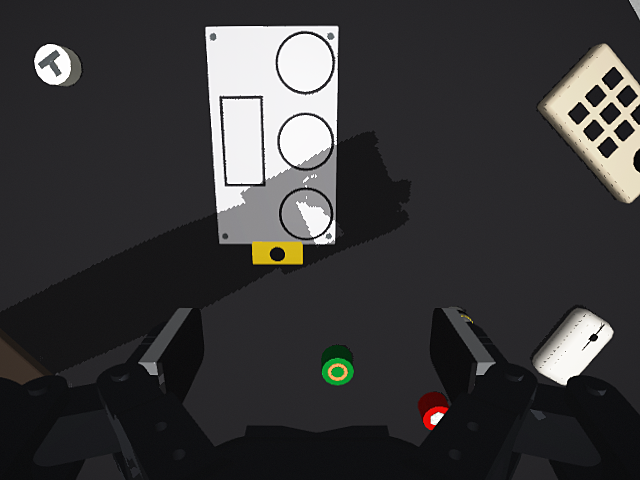

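```bash
python3 go.py .40 .18 .3 49.7
```

```text
tcp [ 0.5331 -0.0472  0.2989] xang 49.64 op 1.00496916396862 F [-0.9 -0.  -0.3] t 2.7
t 2.7 shift [0.1159, -0.3313, -0.0015] twist [0.0001, 0.0005, -0.001] rows 4.212297312271945
```

Emit:
{"method": "arm_command", "body": {"steps": [{"translation": [0.116,-0.331,0],"twist": [0,0,0],"fingers": 1},{"translation": [0.116,-0.331,0],"twist": [0,0,0],"fingers": 1},{"translation": [0.116,-0.331,0],"twist": [0,0,0],"fingers": 1},{"translation": [0.116,-0.331,0],"twist": [0,0,0],"fingers": 1},{"translation": [0.116,-0.331,0],"twist": [0,0,0],"fingers": 1}]}}

```text
time: 3.32
eef_pos: [0.399, 0.1813, 0.2992]
tcp_rot: [0.907, 0.421, 0.0, 0.0]
contact_force: [0.1, 1.1, 0.1]
opening: 1.002
finger_force: 0.0
```

Emit:
{"method": "arm_command", "body": {"steps": [{"translation": [0,0,0],"twist": [0,0,0],"fingers": 1},{"translation": [0,0,0],"twist": [0,0,0],"fingers": 0.45}]}}

```text
time: 3.58
eef_pos: [0.4012, 0.179, 0.299]
tcp_rot: [0.908, 0.419, -0.0, 0.0]
contact_force: [0.1, -0.3, 0.1]
opening: 0.816
finger_force: 0.0
```

```bash
cat > see.py <<'E'
from loc import *
import sys
st=get_state();p=read_camera("wrist");save(p,sys.argv[1]);print(st["eef_pos"])
for a in sys.argv[2:]:
    q,x,y=a.split(",");x=float(x);y=float(y);rc=proj(p,[x,y,.01],st)
    try:print(q,np.round(rc),rect(p,blob(p,C[q][0],rc),.006,st) if q=="micrometer" else np.round(cyl(p,q,rc,st),4))
    except Exception as e:print(q,rc,e)
E
python3 see.py w2.png spacer,.469,.3505 white_specimen,.4137,.235 micrometer,.566,.272;python3 go.py .468 .35 .1 49.7
```

```text
[0.40122664 0.17902262 0.29898623]
spacer [ 19. 256.] [0.4684 0.3485]
white_specimen [145. 291.] [0.4135 0.2326]
micrometer [ 16. 381.] (array([0.5630152 , 0.26454288]), array([61.20125198, 26.85330963]), 72.65259552001953)
tcp [0.4012 0.179  0.2989] xang 49.52 op 0.7347559436481108 F [-0.6 -0.6  0.1] t 3.625
t 3.62 shift [0.2313, -0.0804, 0.2651] twist [0.0002, 0.0004, -0.0031] rows 4.330699645411413
```

View pics/w2.png

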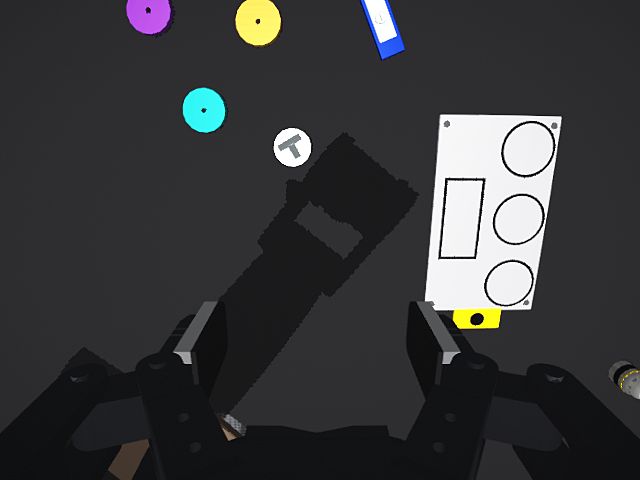

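```bash
python3 go.py .43 .303 .16 49.7
```

```text
tcp [0.4012 0.179  0.2989] xang 49.52 op 0.7347559436481108 F [-0.6 -0.6  0.1] t 3.625
t 3.62 shift [0.1507, -0.0782, 0.1852] twist [0.0002, 0.0004, -0.0031] rows 3.0145533750118667
```

Emit:
{"method": "arm_command", "body": {"steps": [{"translation": [0.15,-0.078,0.185],"twist": [0,0,-0.003],"fingers": 0.45},{"translation": [0.15,-0.078,0.185],"twist": [0,0,-0.003],"fingers": 0.45},{"translation": [0.15,-0.078,0.185],"twist": [0,0,-0.003],"fingers": 0.45},{"translation": [0.15,-0.078,0.185],"twist": [0,0,-0.003],"fingers": 0.45},{"translation": [0.15,-0.078,0.185],"twist": [0,0,-0.003],"fingers": 0.45}]}}

```text
time: 4.25
eef_pos: [0.4296, 0.3033, 0.1606]
tcp_rot: [0.907, 0.421, 0.0, 0.0]
contact_force: [0.3, 0.3, 0.7]
opening: 0.726
finger_force: 0.0
```

```bash
python3 see.py w3.png spacer,.4684,.3485; python3 go.py .4685 .349 .04 49.7
```

```text
[0.42957702 0.30325759 0.16057554]
spacer [143. 316.] [0.4692 0.3489]
tcp [0.43   0.3034 0.1619] xang 49.76 op 0.7229082364728917 F [-0.2 -0.3  0.7] t 4.3
t 4.3 shift [0.0792, -0.0004, 0.1626] twist [0.0014, -0.0021, 0.0011] rows 2.1708488715225385
```

Emit:
{"method": "arm_command", "body": {"steps": [{"translation": [0.079,0,0.16],"twist": [0,0,0],"fingers": 0.3},{"translation": [0.079,0,0.16],"twist": [0,0,0],"fingers": 0.3},{"translation": [0.079,0,0.16],"twist": [0,0,0],"fingers": 0.3},{"translation": [0.079,0,0.19],"twist": [0,0,0],"fingers": 0.3},{"translation": [0.079,0,0.2],"twist": [0,0,0],"fingers": 0.3}]}}

```text
time: 4.92
eef_pos: [0.468, 0.3491, 0.0127]
tcp_rot: [0.907, 0.421, 0.002, 0.0]
contact_force: [-0.2, 1.6, 0.7]
opening: 0.649
finger_force: 0.0
```

Emit:
{"method": "arm_command", "body": {"steps": [{"translation": [0,0,0.003],"twist": [0,0,0],"fingers": 0.3},{"translation": [0,0,0.004],"twist": [0,0,0],"fingers": 0.3},{"translation": [0,0,0.005],"twist": [0,0,0],"fingers": 0.3}]}}

```text
time: 5.3
eef_pos: [0.4674, 0.3497, 0.0078]
tcp_rot: [0.907, 0.421, 0.001, -0.0]
contact_force: [-0.2, 0.3, 1.1]
opening: 0.647
finger_force: 0.0
```

```bash
python3 see.py w4.png; python3 go.py .469 .349 .004 49.7
```

```text
[0.46740629 0.34966835 0.00781261]
tcp [0.4671 0.3496 0.0074] xang 49.86 op 0.6482833318421493 F [-0.5  1.3 -0.4] t 5.35
t 5.35 shift [0.001, 0.0024, 0.0045] twist [0.0006, -0.0013, 0.0027] rows 0.06227162935106025
```

View pics/w4.png

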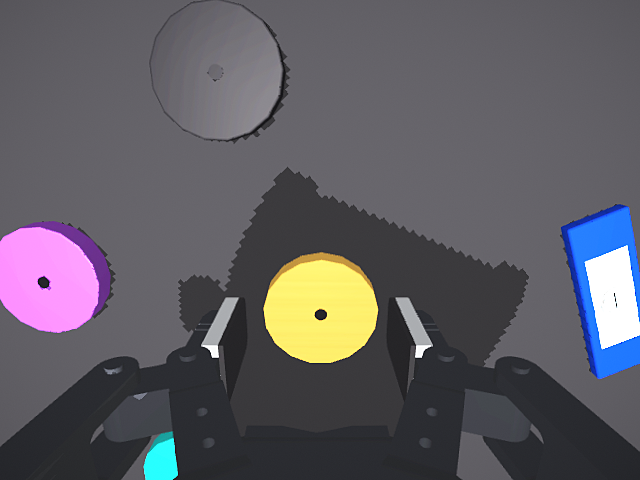

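Emit:
{"method": "arm_command", "body": {"steps": [{"translation": [0.001,0.002,0.004],"twist": [0,0,0],"fingers": 0.3},{"translation": [0.001,0.002,0.0055],"twist": [0,0,0],"fingers": 0.3},{"translation": [0.001,0.002,0.007],"twist": [0,0,0],"fingers": 0.3}]}}

```text
time: 5.72
eef_pos: [0.4682, 0.349, 0.001]
tcp_rot: [0.907, 0.422, -0.0, 0.0]
contact_force: [0.1, -0.4, -0.2]
opening: 0.646
finger_force: 0.0
```

```bash
python3 see.py w5.png spacer,.469,.349; python3 go.py .469 .349 0 49.7
```

```text
[0.4682446  0.34898249 0.00100212]
spacer [323. 317.] [0.4693 0.3489]
tcp [0.4682 0.3489 0.0009] xang 49.86 op 0.6475413885632829 F [ 0.  -0.3 -0.4] t 5.775
t 5.78 shift [0.0008, 0.0008, 0.0012] twist [-0.0002, 0.0005, 0.0027] rows 0.019408808783441128
```

Emit:
{"method": "arm_command", "body": {"steps": [{"translation": [0.001,0.001,0.003],"twist": [0,0,0],"fingers": 0.15},{"translation": [0.001,0.001,0.003],"twist": [0,0,0],"fingers": 0.0},{"translation": [0.001,0.001,0.003],"twist": [0,0,0],"fingers": -0.3},{"translation": [0.001,0.001,0.003],"twist": [0,0,0],"fingers": -0.3},{"translation": [0.001,0.001,0.003],"twist": [0,0,0],"fingers": -0.3}], "grip_force": 45}}

```text
time: 6.4
eef_pos: [0.4696, 0.3492, -0.0009]
tcp_rot: [0.907, 0.421, 0.0, -0.0]
contact_force: [0.8, -0.9, -0.1]
opening: 0.513
finger_force: 45.9
```

```bash
python3 see.py w6.png spacer,.469,.349; python3 go.py .559 .0021 .11 49.7
```

```text
[ 0.4696329   0.34917257 -0.00087325]
spacer [328. 314.] [0.4698 0.3487]
tcp [ 0.4696  0.3491 -0.0009] xang 49.86 op 0.5133443690835909 F [0.1 0.2 0.6] t 6.45
t 6.45 shift [-0.2768, 0.3895, -0.1479] twist [0.0002, -0.0005, 0.0026] rows 6.00211823530694
```

Emit:
{"method": "arm_command", "body": {"steps": [{"translation": [0,0,-0.03],"twist": [0,0,0],"fingers": -0.3},{"translation": [0,0,-0.1],"twist": [0,0,0],"fingers": -0.3},{"translation": [-0.05,0.07,-0.11],"twist": [0,0,0.002],"fingers": -0.3},{"translation": [-0.1,0.141,-0.11],"twist": [0,0,0.002],"fingers": -0.3},{"translation": [-0.138,0.195,-0.11],"twist": [0,0,0.002],"fingers": -0.3}]}}

```text
time: 7.08
eef_pos: [0.5141, 0.1739, 0.0813]
tcp_rot: [0.907, 0.421, -0.0, -0.0]
contact_force: [0.4, 0.0, -1.1]
opening: 0.515
finger_force: 46.2
```

Emit:
{"method": "arm_command", "body": {"steps": [{"translation": [-0.05,0.07,0],"twist": [0,0,0],"fingers": -0.3},{"translation": [-0.1,0.141,0],"twist": [0,0,0],"fingers": -0.3},{"translation": [-0.138,0.195,0],"twist": [0,0,0],"fingers": -0.3},{"translation": [-0.138,0.195,0.04],"twist": [0,0,0],"fingers": -0.3}]}}

```text
time: 7.58
eef_pos: [0.5625, -0.002, 0.0539]
tcp_rot: [0.908, 0.418, 0.003, 0.002]
contact_force: [-1.1, 0.4, -0.8]
opening: 0.512
finger_force: 46.2
```

```bash
python3 see.py w7.png spacer,.559,.0021; python3 go.py .559 .0021 .02 49.7
```

```text
[ 0.56247497 -0.00199707  0.0538708 ]
spacer [np.float64(271.6997712795575), np.float64(304.6592588760629)] 'NoneType' object is not subscriptable
tcp [5.572e-01 3.000e-04 4.760e-02] xang 49.51 op 0.5133531098219677 F [-2.6  0.3 -4.5] t 7.625
t 7.62 shift [0.0035, 0.0005, 0.0368] twist [-0.0042, 0.0024, -0.0032] rows 0.4433591759835518
```

View pics/w7.png

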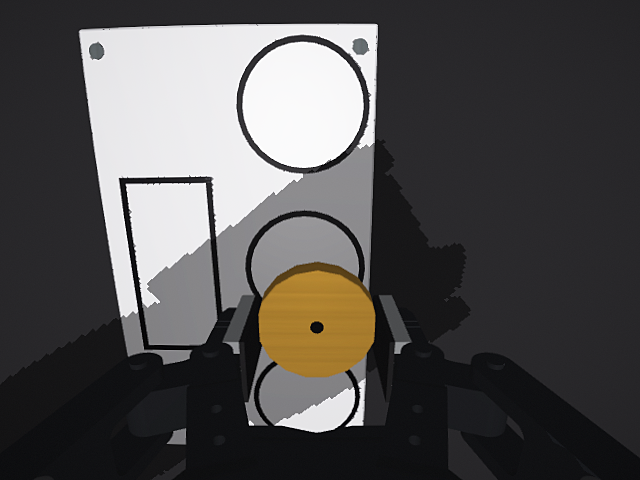

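Emit:
{"method": "arm_command", "body": {"steps": [{"translation": [0.003,0,0.02],"twist": [0,0,0],"fingers": -0.3},{"translation": [0.003,0,0.035],"twist": [0,0,0],"fingers": -0.3},{"translation": [0.003,0,0.035],"twist": [0,0,0],"fingers": -0.3}]}}

```text
time: 8.0
eef_pos: [0.5597, 0.0049, 0.0242]
tcp_rot: [0.907, 0.421, -0.001, -0.001]
contact_force: [-0.6, 1.0, -1.5]
opening: 0.51
finger_force: 46.2
```

```bash
python3 see.py w8.png; python3 go.py .559 .0021 .007 49.7
```

```text
[0.55971864 0.00486624 0.02422182]
tcp [0.5604 0.0047 0.025 ] xang 49.81 op 0.511431529574732 F [ 0.2  0.2 -0.7] t 8.05
t 8.05 shift [-0.0038, 0.0008, 0.024] twist [-0.0006, 0.0004, 0.0019] rows 0.2919336176747783
```

View pics/w8.png

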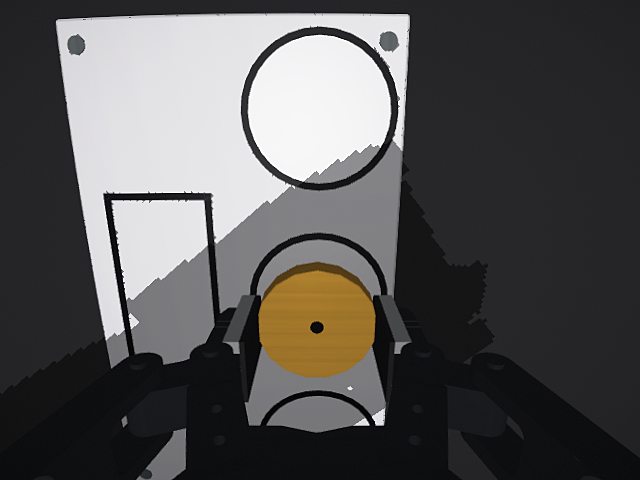

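Emit:
{"method": "arm_command", "body": {"steps": [{"translation": [-0.004,0.001,0.018],"twist": [0,0,0.002],"fingers": -0.3},{"translation": [-0.004,0.001,0.022],"twist": [0,0,0.002],"fingers": -0.3},{"translation": [-0.004,0.001,0.0235],"twist": [0,0,0.002],"fingers": -0.3},{"translation": [-0.004,0.001,0.0245],"twist": [0,0,0.002],"fingers": -0.3},{"translation": [-0.004,0.001,0.0245],"twist": [0,0,0.002],"fingers": -0.3}]}}

```text
time: 8.68
eef_pos: [0.5595, 0.0011, 0.0071]
tcp_rot: [0.908, 0.42, 0.0, 0.0]
contact_force: [-0.4, 0.2, -1.1]
opening: 0.51
finger_force: 46.2
```

```bash
python3 go.py .559 .0021 .005 49.7
```

```text
tcp [0.5595 0.0011 0.0071] xang 49.62 op 0.5103223555723966 F [-0.4  0.2 -1.1] t 8.675
t 8.68 shift [0.0007, -0.0014, 0.0028] twist [0.0003, -0.0002, -0.0013] rows 0.037886325524539
```

Emit:
{"method": "arm_command", "body": {"steps": [{"translation": [0.001,0,0.001],"twist": [0,0,0],"fingers": -0.3},{"translation": [0.001,0,0.002],"twist": [0,0,0],"fingers": -0.3},{"translation": [0.001,0,0.0028],"twist": [0,0,0],"fingers": -0.3},{"translation": [0.001,0,0.0028],"twist": [0,0,0],"fingers": -0.3}]}}

```text
time: 9.18
eef_pos: [0.5598, 0.0017, 0.0051]
tcp_rot: [0.908, 0.42, -0.0, -0.0]
contact_force: [-0.7, -0.0, 1.9]
opening: 0.513
finger_force: 46.5
```

```bash
python3 go.py .559 .0021 .005 49.7
```

```text
tcp [0.5598 0.0017 0.0051] xang 49.62 op 0.5134917518445437 F [-0.7 -0.   1.9] t 9.175
t 9.18 shift [-0.0003, -0.0012, 0.0002] twist [-0.0001, 0.0, -0.0013] rows 0.014900907163753769
```

Emit:
{"method": "arm_command", "body": {"steps": [{"translation": [0,0,0],"twist": [0,0,0],"fingers": 0.1},{"translation": [0,0,0],"twist": [0,0,0],"fingers": 0.3},{"translation": [0,0,0],"twist": [0,0,0],"fingers": 0.3},{"translation": [0,0,-0.03],"twist": [0,0,0],"fingers": 0.3},{"translation": [0,0,-0.1],"twist": [0,0,0],"fingers": 0.3}]}}

```text
time: 9.8
eef_pos: [0.5573, 0.0021, 0.0776]
tcp_rot: [0.908, 0.42, -0.003, -0.002]
contact_force: [0.8, 0.8, 0.6]
opening: 0.648
finger_force: 0.0
```

```bash
python3 go.py .53 -.037 .25 49.7
```

```text
tcp [0.5573 0.0021 0.0776] xang 49.61 op 0.6481276576848127 F [0.8 0.8 0.6] t 9.8
t 9.8 shift [-0.0641, 0.0047, -0.2297] twist [-0.0058, 0.0034, -0.0015] rows 2.861823417557667
```

Emit:
{"method": "arm_command", "body": {"steps": [{"translation": [-0.064,0.004,-0.13],"twist": [0,0,0],"fingers": 0.3},{"translation": [-0.064,0.004,-0.13],"twist": [0,0,0],"fingers": 0.3},{"translation": [-0.064,0.004,-0.13],"twist": [0,0,0],"fingers": 0.3},{"translation": [-0.064,0.004,-0.13],"twist": [0,0,0],"fingers": 0.3}]}}

```text
time: 10.3
eef_pos: [0.5305, -0.0366, 0.1765]
tcp_rot: [0.908, 0.419, -0.0, -0.0]
contact_force: [1.1, -0.3, -0.6]
opening: 0.65
finger_force: 0.0
```

```bash
cat > rings.py <<'E'
from loc import *
import sys
# fit the three ring outlines + rectangle of plate seen in wrist view; z=.006
st=get_state();p=read_camera("wrist");save(p,sys.argv[1])
gray=p["pixels"].max(2).astype(np.uint8)
d=cv2.adaptiveThreshold(gray,255,cv2.ADAPTIVE_THRESH_MEAN_C,cv2.THRESH_BINARY_INV,25,25)
for c in cv2.findContours(d,cv2.RETR_CCOMP,cv2.CHAIN_APPROX_NONE)[0]:
    if len(c)>100:
        W=np.array([ray(p,q[0][::-1],.006,st)[:2]*1000 for q in c],np.float32);r=cv2.minAreaRect(W)
        if 40<min(r[1])<70 and max(r[1])<110: print("mark",len(c),r)
C["spacer"]=([((12,110,60),(35,255,255))],.023,.01)
rc=proj(p,[.559,.002,.016],st)
try: print("spacer on plate",rc,cyl(p,"spacer",rc,st,z0=.006))
except Exception as e: print(e)
E
python3 rings.py w9.png; python3 go.py .37 .18 .16 49.7
```

```text
mark 202 ((507.2314758300781, -58.579856872558594), (60.34089660644531, 60.922706604003906), 49.684715270996094)
mark 185 ((507.2380676269531, -58.91001510620117), (56.49580764770508, 56.9737548828125), 4.077048301696777)
mark 257 ((557.251708984375, 1.0595054626464844), (66.16857147216797, 61.65370559692383), 36.737457275390625)
mark 207 ((558.9419555664062, 2.1228160858154297), (56.40530014038086, 56.76311111450195), 3.9903764724731445)
mark 377 ((505.09259033203125, 43.214317321777344), (103.62593841552734, 46.92729949951172), 50.06664276123047)
mark 315 ((507.3409729003906, 46.318599700927734), (91.15010070800781, 41.64099884033203), 49.738712310791016)
mark 250 ((610.6673583984375, 63.187652587890625), (61.788246154785156, 61.39628982543945), 22.901473999023438)
mark 226 ((610.6638793945312, 63.00170135498047), (56.43329620361328, 56.82859420776367), 49.58749771118164)
spacer on plate [np.float64(157.68584742356825), np.float64(311.77883936284945)] [0.55998442 0.00113782]
tcp [ 0.5301 -0.0363  0.1756] xang 49.63 op 0.6516551085502184 F [ 0.5 -0.3 -1.1] t 10.35
t 10.35 shift [0.0815, -0.3494, 0.0217] twist [-0.0025, 0.001, -0.0012] rows 4.313537589407694
```

View pics/w9.png

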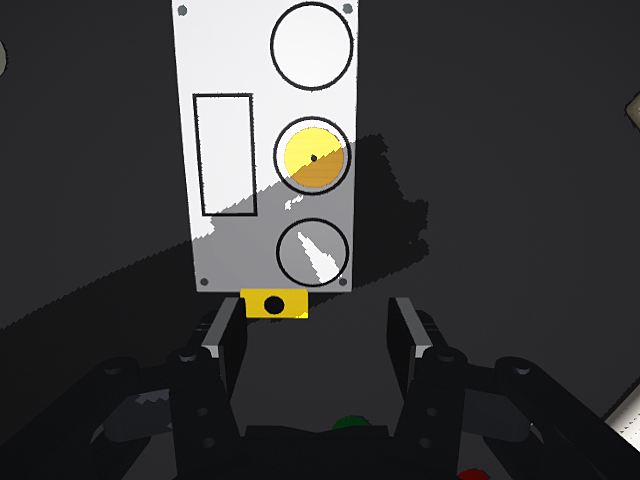

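```bash
python3 go.py .4137 .2328 .1 49.7
```

```text
tcp [ 0.5301 -0.0363  0.1756] xang 49.63 op 0.6516551085502184 F [ 0.5 -0.3 -1.1] t 10.35
t 10.35 shift [0.173, -0.3504, 0.1016] twist [-0.0025, 0.001, -0.0012] rows 4.845379175659609
```

Emit:
{"method": "arm_command", "body": {"steps": [{"translation": [0.173,-0.35,0.1],"twist": [0,0,0],"fingers": 0.3},{"translation": [0.173,-0.35,0.1],"twist": [0,0,0],"fingers": 0.3},{"translation": [0.173,-0.35,0.1],"twist": [0,0,0],"fingers": 0.3},{"translation": [0.173,-0.35,0.1],"twist": [0,0,0],"fingers": 0.3},{"translation": [0.173,-0.35,0.1],"twist": [0,0,0],"fingers": 0.3}]}}

```text
time: 10.98
eef_pos: [0.4123, 0.2339, 0.0996]
tcp_rot: [0.907, 0.42, -0.002, -0.0]
contact_force: [-0.5, 0.2, -0.5]
opening: 0.653
finger_force: 0.0
```

Emit:
{"method": "arm_command", "body": {"steps": [{"translation": [0,0,0],"twist": [0,0,0],"fingers": 0.3},{"translation": [0,0,0.06],"twist": [0,0,0],"fingers": 0.3},{"translation": [0,0,0.06],"twist": [0,0,0],"fingers": 0.3}]}}

```text
time: 11.35
eef_pos: [0.4115, 0.2307, 0.0533]
tcp_rot: [0.908, 0.42, -0.005, -0.001]
contact_force: [-0.2, 0.1, -0.4]
opening: 0.649
finger_force: 0.0
```

```bash
python3 see.py w10.png white_specimen,.4137,.2328; python3 go.py .4137 .2328 .003 49.7
```

```text
[0.41153251 0.23069866 0.05325809]
white_specimen [267. 317.] [0.4138 0.2327]
tcp [0.4135 0.2311 0.0554] xang 49.59 op 0.6522105670208161 F [ 0.3  0.8 -0.3] t 11.4
t 11.4 shift [0.0022, -0.001, 0.0698] twist [-0.0029, 0.0047, -0.0019] rows 0.8384215540470326
```

Emit:
{"method": "arm_command", "body": {"steps": [{"translation": [0.002,-0.001,0.04],"twist": [0,0,0],"fingers": 0.3},{"translation": [0.002,-0.001,0.065],"twist": [0,0,0],"fingers": 0.3},{"translation": [0.002,-0.001,0.07],"twist": [0,0,0],"fingers": 0.3},{"translation": [0.002,-0.001,0.07],"twist": [0,0,0],"fingers": 0.3}]}}

```text
time: 11.9
eef_pos: [0.4165, 0.2337, 0.0059]
tcp_rot: [0.908, 0.419, 0.001, 0.0]
contact_force: [-0.2, -1.1, -0.1]
opening: 0.647
finger_force: 0.0
```

```bash
python3 see.py w11.png white_specimen,.4137,.2328; python3 go.py .4138 .2327 .002 49.7
```

```text
[0.41651721 0.2337116  0.0058894 ]
white_specimen [324. 311.] [0.4139 0.2328]
tcp [0.4167 0.2339 0.0061] xang 49.59 op 0.6521343059910675 F [ 0.4  0.5 -0.1] t 11.95
t 11.95 shift [-0.0037, -0.0019, 0.0055] twist [0.0012, -0.0019, -0.0018] rows 0.0829706921728816
```

Emit:
{"method": "arm_command", "body": {"steps": [{"translation": [-0.0037,-0.002,0.005],"twist": [0,0,0],"fingers": 0.3},{"translation": [-0.0037,-0.002,0.005],"twist": [0,0,0],"fingers": 0.05},{"translation": [-0.0037,-0.002,0.005],"twist": [0,0,0],"fingers": -0.4},{"translation": [-0.0037,-0.002,0.005],"twist": [0,0,0],"fingers": -0.4},{"translation": [-0.0037,-0.002,0.005],"twist": [0,0,0],"fingers": -0.4}], "grip_force": 35}}

```text
time: 12.58
eef_pos: [0.4128, 0.2327, 0.0015]
tcp_rot: [0.908, 0.42, 0.0, 0.0]
contact_force: [-1.5, -0.5, 3.8]
opening: 0.454
finger_force: 35.4
```

```bash
python3 see.py w12.png white_specimen,.4137,.2328; python3 go.py .56 .0011 .1 49.7
```

```text
[0.41279006 0.23269406 0.00145502]
white_specimen [322. 317.] [0.4139 0.2333]
tcp [0.4128 0.2327 0.0015] xang 49.62 op 0.4512725703285713 F [-0.6 -1.1  5.6] t 12.625
t 12.62 shift [-0.1081, 0.3496, -0.1314] twist [0.0001, -0.0003, -0.0013] rows 4.665539184544136
```

Emit:
{"method": "arm_command", "body": {"steps": [{"translation": [0,0,-0.02],"twist": [0,0,0],"fingers": -0.4},{"translation": [0,0,-0.08],"twist": [0,0,0],"fingers": -0.4},{"translation": [-0.015,0.07,-0.13],"twist": [0,0,0],"fingers": -0.4},{"translation": [-0.036,0.14,-0.13],"twist": [0,0,0],"fingers": -0.4},{"translation": [-0.057,0.21,-0.13],"twist": [0,0,0],"fingers": -0.4}]}}

```text
time: 13.25
eef_pos: [0.5062, 0.0967, 0.1003]
tcp_rot: [0.908, 0.42, 0.002, 0.001]
contact_force: [0.7, 0.5, -0.4]
opening: 0.459
finger_force: 35.5
```

Emit:
{"method": "arm_command", "body": {"steps": [{"translation": [-0.025,0.07,0],"twist": [0,0,0],"fingers": -0.4},{"translation": [-0.05,0.14,0],"twist": [0,0,0],"fingers": -0.4},{"translation": [-0.05,0.14,0.03],"twist": [0,0,0],"fingers": -0.4},{"translation": [-0.05,0.14,0.05],"twist": [0,0,0],"fingers": -0.4}]}}

```text
time: 13.75
eef_pos: [0.56, 0.0009, 0.0603]
tcp_rot: [0.908, 0.419, -0.0, -0.0]
contact_force: [0.1, -0.4, -0.4]
opening: 0.451
finger_force: 35.5
```

```bash
python3 go.py .5589 .0005 .026 49.7
```

```text
tcp [0.56   0.0009 0.0603] xang 49.55 op 0.45089292374946016 F [ 0.1 -0.4 -0.4] t 13.75
t 13.75 shift [-0.0013, -0.0008, 0.0457] twist [-0.0009, 0.0004, -0.0025] rows 0.5488832769123377
```

Emit:
{"method": "arm_command", "body": {"steps": [{"translation": [-0.0013,-0.001,0.03],"twist": [0,0,-0.0025],"fingers": -0.4},{"translation": [-0.0013,-0.001,0.042],"twist": [0,0,-0.0025],"fingers": -0.4},{"translation": [-0.0013,-0.001,0.046],"twist": [0,0,-0.0025],"fingers": -0.4},{"translation": [-0.0013,-0.001,0.046],"twist": [0,0,-0.0025],"fingers": -0.4}]}}

```text
time: 14.25
eef_pos: [0.5596, 0.0014, 0.027]
tcp_rot: [0.907, 0.421, 0.0, 0.0]
contact_force: [0.5, -0.7, 0.2]
opening: 0.45
finger_force: 35.5
```

```bash
python3 - <<'E'
from loc import *
st=get_state();p=read_camera("wrist");save(p,"w13.png",(200,440,160,480),2.4)
z=st["eef_pos"][2]-.0015
print(cyl(p,"white_specimen",proj(p,[*st["eef_pos"][:2],z+.02],st),st,z0=z)-st["eef_pos"][:2])
E
python3 go.py .5589 .0005 .0185 49.7
```

```text
[-0.0041489  -0.00566429]
tcp [0.5599 0.0013 0.0273] xang 49.79 op 0.4502724283651329 F [-0.5  0.2 -0.7] t 14.3
t 14.3 shift [-0.0016, -0.0004, 0.0118] twist [0.0012, -0.0007, 0.0015] rows 0.14263748819835967
```

View pics/w13.png

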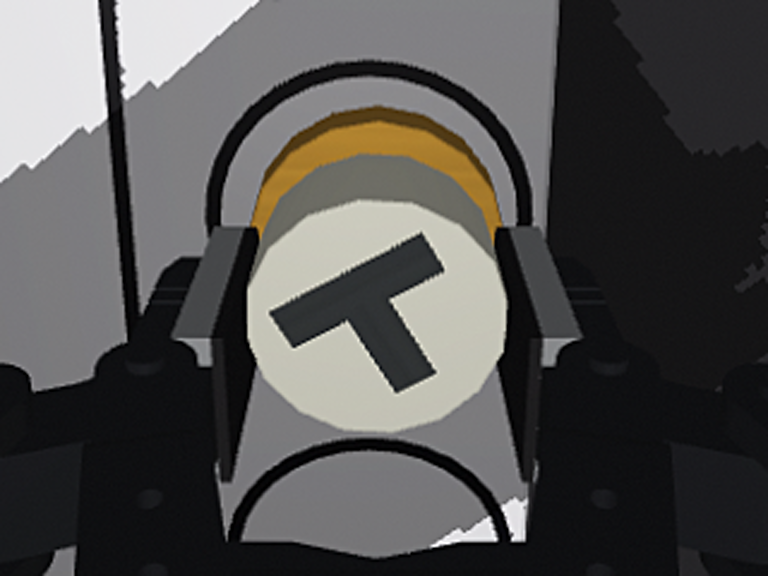

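Emit:
{"method": "arm_command", "body": {"steps": [{"translation": [-0.0015,0,0.008],"twist": [0,0,0],"fingers": -0.4},{"translation": [-0.0015,0,0.0105],"twist": [0,0,0],"fingers": -0.4},{"translation": [-0.0015,0,0.0115],"twist": [0,0,0],"fingers": -0.4},{"translation": [-0.0015,0,0.0115],"twist": [0,0,0],"fingers": -0.4}]}}

```text
time: 14.8
eef_pos: [0.5586, 0.0003, 0.0179]
tcp_rot: [0.907, 0.421, -0.0, -0.0]
contact_force: [0.4, -0.7, -0.2]
opening: 0.45
finger_force: 35.5
```

```bash
python3 go.py .5589 .0005 .0175 49.7
```

```text
tcp [5.586e-01 3.000e-04 1.790e-02] xang 49.77 op 0.4503343872897023 F [ 0.4 -0.7 -0.2] t 14.8
t 14.8 shift [0.0005, 0.0001, 0.0005] twist [-0.0, -0.0, 0.0011] rows 0.008972422141946927
```

Emit:
{"method": "arm_command", "body": {"steps": [{"translation": [0,0,0.0007],"twist": [0,0,0],"fingers": -0.4},{"translation": [0,0,0.0014],"twist": [0,0,0],"fingers": -0.4},{"translation": [0,0,0.0014],"twist": [0,0,0],"fingers": -0.4}]}}

```text
time: 15.18
eef_pos: [0.5587, 0.0002, 0.0175]
tcp_rot: [0.907, 0.421, -0.0, 0.0]
contact_force: [-1.1, -0.3, 4.4]
opening: 0.451
finger_force: 35.9
```

```bash
python3 go.py .5589 .0005 .0175 49.7
```

```text
tcp [5.587e-01 2.000e-04 1.750e-02] xang 49.77 op 0.45053380105660795 F [-1.1 -0.3  4.4] t 15.175
t 15.18 shift [0.0004, -0.0, -0.0] twist [0.0, 0.0001, 0.0012] rows 0.006789833827239744
```

Emit:
{"method": "arm_command", "body": {"steps": [{"translation": [0,0,0],"twist": [0,0,0],"fingers": 0.05},{"translation": [0,0,0],"twist": [0,0,0],"fingers": 0.3},{"translation": [0,0,0],"twist": [0,0,0],"fingers": 0.3},{"translation": [0,0,-0.03],"twist": [0,0,0],"fingers": 0.3},{"translation": [0,0,-0.09],"twist": [0,0,0],"fingers": 0.3}]}}

```text
time: 15.8
eef_pos: [0.5565, 0.0006, 0.0826]
tcp_rot: [0.907, 0.421, -0.002, -0.002]
contact_force: [0.8, -1.1, 0.9]
opening: 0.65
finger_force: 0.0
```

Emit:
{"method": "arm_command", "body": {"steps": [{"translation": [-0.07,0,-0.13],"twist": [0,0,0],"fingers": 0.3},{"translation": [-0.07,0,-0.13],"twist": [0,0,0],"fingers": 0.3},{"translation": [-0.07,0,-0.13],"twist": [0,0,0],"fingers": 0.3},{"translation": [-0.07,0,-0.13],"twist": [0,0,0],"fingers": 0.3}]}}

```text
time: 16.3
eef_pos: [0.5242, -0.0396, 0.1811]
tcp_rot: [0.907, 0.421, -0.0, -0.0]
contact_force: [0.7, 0.5, -1.0]
opening: 0.644
finger_force: 0.0
```

```bash
python3 - <<'E'
from loc import *
st=get_state();p=read_camera("wrist");save(p,"w14.png",(0,300,120,480),2)
for z,r,n in((.006,.023,"sp"),(.016,.023,"sp top"),(.036,.02,"white top")): print(n,proj(p,[.5600,.0011,z],st))
E
python3 go.py .4655 -.371 .16 49.7;python3 go.py .4118 -.229 .16 49.7
```

```text
sp [np.float64(148.0582121535971), np.float64(317.48926675647243)]
sp top [np.float64(148.8580865750739), np.float64(317.510061357933)]
white top [np.float64(150.62207984674424), np.float64(317.55591414680913)]
tcp [ 0.5238 -0.0393  0.1802] xang 49.78 op 0.6478258098492758 F [ 0.9  0.2 -0.2] t 16.35
t 16.35 shift [-0.3879, 0.2263, 0.0267] twist [-0.0025, 0.001, 0.0013] rows 5.397778238983499
tcp [ 0.5238 -0.0393  0.1802] xang 49.78 op 0.6478258098492758 F [ 0.9  0.2 -0.2] t 16.35
t 16.35 shift [-0.2895, 0.0493, 0.027] twist [-0.0025, 0.001, 0.0013] rows 3.5392745863928265
```

View pics/w14.png

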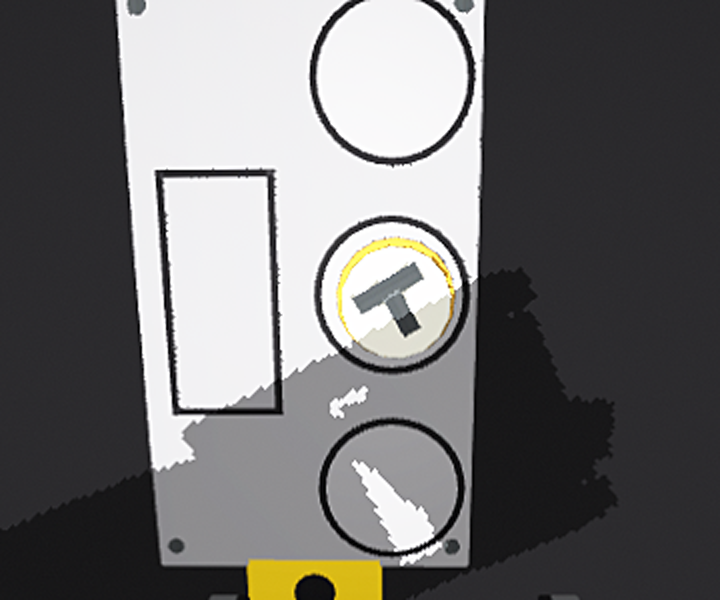

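White sits on the brass spacer in the middle ring, T up, centred within about 1 mm (crop centre ≈ (303,397)). Red is next.

```bash
python3 go.py .433 -.41 .16 49.7
```

```text
tcp [ 0.5238 -0.0393  0.1802] xang 49.78 op 0.6478258098492758 F [ 0.9  0.2 -0.2] t 16.35
t 16.35 shift [-0.4555, 0.2268, 0.0268] twist [-0.0025, 0.001, 0.0013] rows 6.114670564510316
```

Emit:
{"method": "arm_command", "body": {"steps": [{"translation": [-0.227,0.113,0.013],"twist": [0,0,0],"fingers": 0.3},{"translation": [-0.227,0.113,0.013],"twist": [0,0,0],"fingers": 0.3},{"translation": [-0.227,0.113,0.013],"twist": [0,0,0],"fingers": 0.3},{"translation": [-0.455,0.227,0.027],"twist": [0,0,0],"fingers": 0.3},{"translation": [-0.455,0.227,0.027],"twist": [0,0,0],"fingers": 0.3}]}}

```text
time: 16.98
eef_pos: [0.4496, -0.3437, 0.1628]
tcp_rot: [0.907, 0.421, -0.0, -0.002]
contact_force: [0.6, -0.1, 0.2]
opening: 0.651
finger_force: 0.0
```

```bash
python3 go.py .433 -.41 .16 49.7
```

```text
tcp [ 0.4496 -0.3437  0.1628] xang 49.81 op 0.6505406237848567 F [ 0.6 -0.1  0.2] t 16.975
t 16.98 shift [-0.0818, 0.0402, 0.0036] twist [-0.0036, -0.0008, 0.0018] rows 1.0948259417382453
```

Emit:
{"method": "arm_command", "body": {"steps": [{"translation": [-0.082,0.04,0.003],"twist": [0,0,0.0018],"fingers": 0.3},{"translation": [-0.082,0.04,0.003],"twist": [0,0,0.0018],"fingers": 0.3},{"translation": [-0.082,0.04,0.003],"twist": [0,0,0.0018],"fingers": 0.3}]}}

```text
time: 17.35
eef_pos: [0.4334, -0.4084, 0.1609]
tcp_rot: [0.908, 0.42, -0.0, -0.002]
contact_force: [-0.8, -0.3, -0.5]
opening: 0.651
finger_force: 0.0
```

```bash
python3 see.py w15.png red_specimen,.4653,-.371; python3 go.py .4655 -.371 .08 49.7
```

```text
[ 0.43338602 -0.40837147  0.16092021]
red_specimen [157. 317.] [ 0.4649 -0.3718]
tcp [ 0.4338 -0.4077  0.1613] xang 49.7 op 0.6483553251525146 F [ 0.4 -0.4 -0.6] t 17.4
t 17.4 shift [0.0645, 0.001, 0.1085] twist [-0.0032, -0.0012, 0.0] rows 1.5151544213199297
```

Emit:
{"method": "arm_command", "body": {"steps": [{"translation": [0.063,0.001,0.08],"twist": [0,0,0],"fingers": 0.3},{"translation": [0.063,0.001,0.08],"twist": [0,0,0],"fingers": 0.3},{"translation": [0.063,0.001,0.15],"twist": [0,0,0],"fingers": 0.3},{"translation": [0.063,0.001,0.2],"twist": [0,0,0],"fingers": 0.3},{"translation": [0.063,0.001,0.2],"twist": [0,0,0],"fingers": 0.3}]}}

```text
time: 18.02
eef_pos: [0.4634, -0.3708, 0.0103]
tcp_rot: [0.907, 0.421, -0.001, -0.003]
contact_force: [0.7, 0.3, -0.8]
opening: 0.652
finger_force: 0.0
```

```bash
python3 see.py w16.png red_specimen,.4653,-.371; python3 go.py .465 -.3718 .004 49.7
```

```text
[ 0.46342166 -0.37078864  0.01027139]
red_specimen [310. 319.] [ 0.465  -0.3716]
tcp [ 0.4648 -0.3726  0.0128] xang 49.74 op 0.6526622777774749 F [0.6 0.9 0.5] t 18.075
t 18.07 shift [0.0009, -0.0005, 0.0117] twist [-0.0021, -0.0002, 0.0007] rows 0.14091913317523774
```

Emit:
{"method": "arm_command", "body": {"steps": [{"translation": [0.001,0,0.01],"twist": [-0.002,0,0],"fingers": 0.3},{"translation": [0.001,0,0.01],"twist": [-0.002,0,0],"fingers": 0.05},{"translation": [0.001,0,0.01],"twist": [-0.002,0,0],"fingers": -0.4},{"translation": [0.001,0,0.01],"twist": [-0.002,0,0],"fingers": -0.4},{"translation": [0.001,0,0.01],"twist": [-0.002,0,0],"fingers": -0.4}]}}

```text
time: 18.7
eef_pos: [0.4662, -0.3741, 0.0073]
tcp_rot: [0.908, 0.42, 0.001, 0.002]
contact_force: [-0.6, 0.6, 6.1]
opening: 0.453
finger_force: 35.8
```

```bash
python3 see.py w17.png red_specimen,.4653,-.371; python3 go.py .5073 -.0588 .1 49.7
```

```text
[ 0.46620482 -0.37409624  0.00726862]
red_specimen [312. 309.] [ 0.4671 -0.3736]
tcp [ 0.4662 -0.3741  0.0072] xang 49.66 op 0.4589275349951369 F [-0.6  1.   6.7] t 18.75
t 18.75 shift [0.3558, -0.2298, -0.1248] twist [0.0042, 0.0002, -0.0007] rows 5.298935335331584
```

Emit:
{"method": "arm_command", "body": {"steps": [{"translation": [0,0,-0.03],"twist": [0.004,0,0],"fingers": -0.4},{"translation": [0,0,-0.1],"twist": [0.004,0,0],"fingers": -0.4},{"translation": [0.06,-0.04,-0.125],"twist": [0.004,0,0],"fingers": -0.4},{"translation": [0.12,-0.08,-0.125],"twist": [0.004,0,0],"fingers": -0.4},{"translation": [0.18,-0.12,-0.125],"twist": [0.004,0,0],"fingers": -0.4}]}}

```text
time: 19.38
eef_pos: [0.4839, -0.2105, 0.0994]
tcp_rot: [0.908, 0.42, -0.0, -0.001]
contact_force: [0.2, 0.9, -0.9]
opening: 0.456
finger_force: 35.4
```

Emit:
{"method": "arm_command", "body": {"steps": [{"translation": [0.06,-0.04,0],"twist": [0,0,0],"fingers": -0.4},{"translation": [0.12,-0.08,0],"twist": [0,0,0],"fingers": -0.4},{"translation": [0.175,-0.11,0],"twist": [0,0,0],"fingers": -0.4},{"translation": [0.175,-0.11,0],"twist": [0,0,0],"fingers": -0.4}]}}

```text
time: 19.88
eef_pos: [0.5057, -0.0557, 0.0989]
tcp_rot: [0.907, 0.422, -0.001, -0.001]
contact_force: [0.1, -0.8, -0.4]
opening: 0.456
finger_force: 35.5
```

```bash
python3 go.py .5064 -.0593 .023 49.7
```

```text
tcp [ 0.5057 -0.0557  0.0989] xang 49.93 op 0.4558895631982539 F [ 0.1 -0.8 -0.4] t 19.875
t 19.88 shift [-0.0031, 0.0041, 0.1012] twist [-0.003, 0.0002, 0.0039] rows 1.2159224125825838
```

Emit:
{"method": "arm_command", "body": {"steps": [{"translation": [-0.003,0.004,0.06],"twist": [-0.002,0,0.003],"fingers": -0.4},{"translation": [-0.003,0.004,0.095],"twist": [-0.002,0,0.003],"fingers": -0.4},{"translation": [-0.003,0.004,0.101],"twist": [-0.002,0,0.003],"fingers": -0.4},{"translation": [-0.003,0.004,0.101],"twist": [-0.002,0,0.003],"fingers": -0.4}]}}

```text
time: 20.38
eef_pos: [0.5071, -0.0628, 0.024]
tcp_rot: [0.908, 0.418, 0.0, 0.0]
contact_force: [-0.0, 0.2, -0.6]
opening: 0.449
finger_force: 35.5
```

```bash
python3 - <<'E'
from loc import *
st=get_state();p=read_camera("wrist");save(p,"w18.png",(200,440,160,480),2.4)
z=st["eef_pos"][2]-.0072
print(z,cyl(p,"red_specimen",proj(p,[*st["eef_pos"][:2],z+.03],st),st,z0=z)-st["eef_pos"][:2])
E
python3 go.py .5064 -.0593 .0142 49.7
```

```text
0.016787000969769934 [0.00097288 0.00038342]
tcp [ 0.5077 -0.0628  0.0247] xang 49.45 op 0.45359794538758436 F [ 0.  -0.3 -0.7] t 20.425
t 20.43 shift [0.0024, -0.0044, 0.0139] twist [0.0017, -0.0006, -0.0042] rows 0.17776457003084717
```

View pics/w18.png

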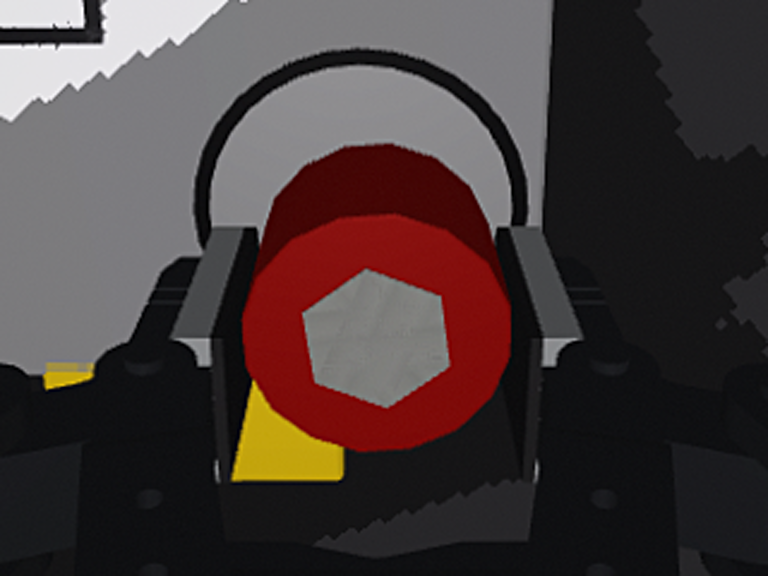

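Emit:
{"method": "arm_command", "body": {"steps": [{"translation": [0.002,-0.004,0.005],"twist": [0.0015,0,-0.004],"fingers": -0.4},{"translation": [0.002,-0.004,0.01],"twist": [0.0015,0,-0.004],"fingers": -0.4},{"translation": [0.002,-0.004,0.013],"twist": [0.0015,0,-0.004],"fingers": -0.4},{"translation": [0.002,-0.004,0.013],"twist": [0.0015,0,-0.004],"fingers": -0.4}]}}

```text
time: 20.92
eef_pos: [0.5054, -0.0588, 0.0137]
tcp_rot: [0.907, 0.42, -0.0, -0.001]
contact_force: [-0.3, -0.4, -0.0]
opening: 0.457
finger_force: 35.5
```

```bash
python3 go.py .5064 -.0593 .0132 49.7
```

```text
tcp [ 0.5054 -0.0588  0.0137] xang 49.73 op 0.45741094477693933 F [-0.3 -0.4 -0. ] t 20.925
t 20.93 shift [0.0004, 0.0015, 0.0007] twist [-0.0018, 0.0002, 0.0005] rows 0.01999401282167971
```

Emit:
{"method": "arm_command", "body": {"steps": [{"translation": [0,0.001,0.0007],"twist": [-0.001,0,0],"fingers": -0.4},{"translation": [0,0.001,0.0015],"twist": [-0.001,0,0],"fingers": -0.4},{"translation": [0,0.001,0.0015],"twist": [-0.001,0,0],"fingers": -0.4}]}}

```text
time: 21.3
eef_pos: [0.5063, -0.0595, 0.0133]
tcp_rot: [0.907, 0.42, -0.0, -0.0]
contact_force: [-1.7, 0.1, 4.2]
opening: 0.459
finger_force: 35.9
```

```bash
python3 go.py .5064 -.0593 .0132 49.7
```

```text
tcp [ 0.5063 -0.0595  0.0133] xang 49.73 op 0.4592655997392947 F [-1.7  0.1  4.2] t 21.3
t 21.3 shift [0.0002, -0.0001, 0.0001] twist [-0.0004, 0.0, 0.0004] rows 0.003180426864002038
```

Contact; release and go to view green. Hover aim is about 45 mm behind green along tool x.

Emit:
{"method": "arm_command", "body": {"steps": [{"translation": [0,0,0],"twist": [0,0,0],"fingers": 0.05},{"translation": [0,0,0],"twist": [0,0,0],"fingers": 0.3},{"translation": [0,0,0],"twist": [0,0,0],"fingers": 0.3},{"translation": [0,0,-0.03],"twist": [0,0,0],"fingers": 0.3},{"translation": [0,0,-0.1],"twist": [0,0,0],"fingers": 0.3}]}}

```text
time: 21.92
eef_pos: [0.5037, -0.0587, 0.0857]
tcp_rot: [0.907, 0.42, -0.003, -0.003]
contact_force: [1.4, -0.9, 1.1]
opening: 0.654
finger_force: 0.0
```

Emit:
{"method": "arm_command", "body": {"steps": [{"translation": [-0.05,0,-0.1],"twist": [0,0,0],"fingers": 0.3},{"translation": [-0.1,0,-0.1],"twist": [0,0,0],"fingers": 0.3},{"translation": [-0.1,0,-0.1],"twist": [0,0,0],"fingers": 0.3},{"translation": [-0.1,0,-0.1],"twist": [0,0,0],"fingers": 0.3}]}}

```text
time: 22.42
eef_pos: [0.4574, -0.1164, 0.1622]
tcp_rot: [0.907, 0.42, -0.0, -0.001]
contact_force: [0.2, 0.9, 0.1]
opening: 0.648
finger_force: 0.0
```

```bash
python3 - <<'E'
from loc import *
st=get_state();p=read_camera("wrist");save(p,"w19.png")
print(st["eef_pos"],"red on plate",cyl(p,"red_specimen",proj(p,[.507,-.059,.036],st),st,z0=.006), "want .5073 -.0588")
E
python3 go.py .383 -.263 .16 49.7
```

```text
[ 0.45742057 -0.11640066  0.16222427] red on plate [ 0.50696951 -0.05915776] want .5073 -.0588
tcp [ 0.4574 -0.116   0.1618] xang 49.73 op 0.6512298618886592 F [-0.1 -0.2 -0.9] t 22.475
t 22.48 shift [-0.2136, 0.051, 0.0022] twist [-0.0022, 0.0, 0.0005] rows 2.6356799166192575
```

Red is within 0.5 mm of its ring centre.

Emit:
{"method": "arm_command", "body": {"steps": [{"translation": [-0.213,0.051,0],"twist": [-0.002,0,0],"fingers": 0.3},{"translation": [-0.213,0.051,0],"twist": [-0.002,0,0],"fingers": 0.3},{"translation": [-0.213,0.051,0],"twist": [-0.002,0,0],"fingers": 0.3},{"translation": [-0.213,0.051,0],"twist": [-0.002,0,0],"fingers": 0.3}]}}

```text
time: 22.98
eef_pos: [0.383, -0.2642, 0.1616]
tcp_rot: [0.908, 0.419, 0.0, -0.0]
contact_force: [-0.1, 0.5, 0.3]
opening: 0.651
finger_force: 0.0
```

```bash
python3 see.py w20.png green_specimen,.412,-.229; python3 go.py .411 -.23 .05 49.7
```

```text
[ 0.38295675 -0.26421973  0.16156394]
green_specimen [162. 315.] [ 0.4155 -0.2288]
tcp [ 0.3834 -0.2631  0.1615] xang 49.64 op 0.6487207564144931 F [-1.  -0.1 -0.4] t 23.025
t 23.02 shift [0.0573, -0.0003, 0.1487] twist [-0.001, -0.0008, -0.001] rows 1.9123899740185542
```

Emit:
{"method": "arm_command", "body": {"steps": [{"translation": [0.057,0,0.06],"twist": [0,0,0],"fingers": 0.3},{"translation": [0.057,0,0.11],"twist": [0,0,0],"fingers": 0.3},{"translation": [0.057,0,0.14],"twist": [0,0,0],"fingers": 0.3},{"translation": [0.057,0,0.14],"twist": [0,0,0],"fingers": 0.3}]}}

```text
time: 23.52
eef_pos: [0.4104, -0.2277, 0.0551]
tcp_rot: [0.907, 0.422, -0.001, -0.002]
contact_force: [-0.1, 0.2, -0.7]
opening: 0.651
finger_force: 0.0
```

```bash
python3 - <<'E'
from loc import *
st=get_state();p=read_camera("wrist");save(p,"w21.png",(180,420,160,480),2.4)
rc=proj(p,[.412,-.229,.03],st)
for v in(15,25,40,60):
    C["green_specimen"]=([((40,80,v),(85,255,255))],.02,.03)
    b=blob(p,C["green_specimen"][0],rc);print(v,b[0],cv2.boundingRect(b[2]),cyl(p,"green_specimen",rc,st))
E
python3 go.py .413 -.229 .006 49.7
```

```text
15 6271.0 (279, 232, 86, 97) [ 0.41168875 -0.23005869]
25 6271.0 (279, 232, 86, 97) [ 0.41168875 -0.23005869]
40 6271.0 (279, 232, 86, 97) [ 0.41168875 -0.23005869]
60 6271.0 (279, 232, 86, 97) [ 0.41168875 -0.23005869]
tcp [ 0.4114 -0.2289  0.0568] xang 49.84 op 0.6531824391273112 F [ 0.  -0.4  0.5] t 23.575
t 23.57 shift [0.0013, 0.0018, 0.0677] twist [-0.0014, -0.0003, 0.0024] rows 0.8126667292917862
```

View pics/w21.png

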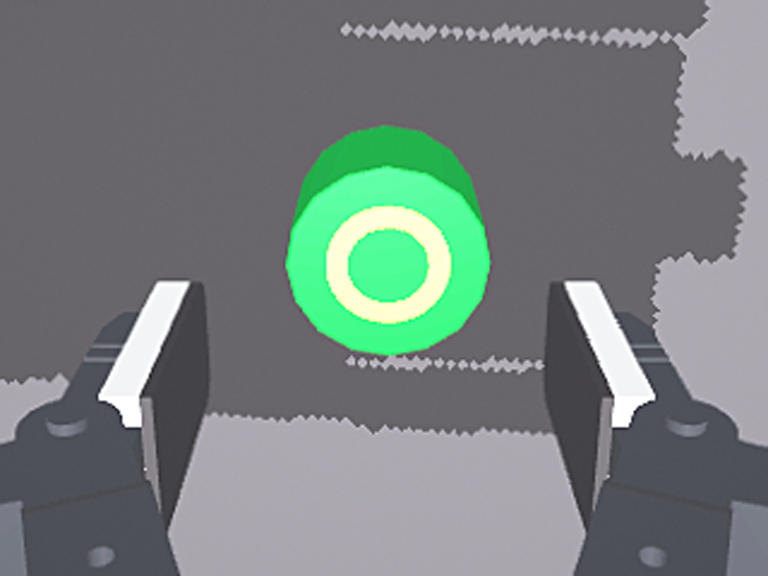

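Emit:
{"method": "arm_command", "body": {"steps": [{"translation": [0,0.001,0.03],"twist": [-0.001,0,0.002],"fingers": 0.3},{"translation": [0,0.001,0.055],"twist": [-0.001,0,0.002],"fingers": 0.3},{"translation": [0,0.001,0.066],"twist": [-0.001,0,0.002],"fingers": 0.3},{"translation": [0,0.001,0.066],"twist": [-0.001,0,0.002],"fingers": 0.3}]}}

```text
time: 24.08
eef_pos: [0.4124, -0.2313, 0.0087]
tcp_rot: [0.908, 0.42, 0.001, 0.001]
contact_force: [-0.7, -0.5, 0.1]
opening: 0.653
finger_force: 0.0
```

```bash
python3 see.py w22.png green_specimen,.412,-.23; python3 go.py .4117 -.23 .006 49.7
```

```text
[ 0.41239053 -0.23130633  0.00871163]
green_specimen [313. 313.] [ 0.4117 -0.23  ]
tcp [ 0.4127 -0.2316  0.0091] xang 49.62 op 0.6530408447467526 F [-0.  -0.5 -0.8] t 24.125
t 24.12 shift [0.0008, -0.0024, 0.0041] twist [0.0039, -0.0, -0.0014] rows 0.05815851379955565
```

Emit:
{"method": "arm_command", "body": {"steps": [{"translation": [0.001,-0.002,0.004],"twist": [0.003,0,0],"fingers": 0.3},{"translation": [0.001,-0.002,0.004],"twist": [0.003,0,0],"fingers": 0.05},{"translation": [0.001,-0.002,0.004],"twist": [0.003,0,0],"fingers": -0.4},{"translation": [0.001,-0.002,0.004],"twist": [0.003,0,0],"fingers": -0.4},{"translation": [0.001,-0.002,0.004],"twist": [0.003,0,0],"fingers": -0.4}]}}

```text
time: 24.75
eef_pos: [0.4117, -0.2301, 0.0057]
tcp_rot: [0.908, 0.419, 0.0, 0.0]
contact_force: [0.2, 1.1, 4.9]
opening: 0.451
finger_force: 35.4
```

```bash
python3 see.py w23.png green_specimen,.412,-.23; python3 go.py .61 .063 .12 49.7
```

```text
[ 0.41165041 -0.23006401  0.00573986]
green_specimen [317. 316.] [ 0.412  -0.2303]
tcp [ 0.4117 -0.2301  0.0058] xang 49.6 op 0.45716979815222003 F [-0.9  1.3  5.1] t 24.8
t 24.8 shift [0.469, -0.0518, -0.1523] twist [0.0003, -0.0, -0.0017] rows 5.949836589014033
```

Emit:
{"method": "arm_command", "body": {"steps": [{"translation": [0,0,-0.03],"twist": [0,0,-0.002],"fingers": -0.4},{"translation": [0,0,-0.1],"twist": [0,0,-0.002],"fingers": -0.4},{"translation": [0.05,-0.005,-0.152],"twist": [0,0,-0.002],"fingers": -0.4},{"translation": [0.13,-0.014,-0.152],"twist": [0,0,-0.002],"fingers": -0.4},{"translation": [0.21,-0.023,-0.152],"twist": [0,0,-0.002],"fingers": -0.4}]}}

```text
time: 25.42
eef_pos: [0.5011, -0.0976, 0.1197]
tcp_rot: [0.908, 0.42, 0.0, 0.0]
contact_force: [-0.1, -1.0, -0.5]
opening: 0.455
finger_force: 35.4
```

Emit:
{"method": "arm_command", "body": {"steps": [{"translation": [0.08,-0.009,0],"twist": [0,0,0],"fingers": -0.4},{"translation": [0.16,-0.018,0],"twist": [0,0,0],"fingers": -0.4},{"translation": [0.22,-0.024,0],"twist": [0,0,0],"fingers": -0.4},{"translation": [0.258,-0.028,0],"twist": [0,0,0],"fingers": -0.4},{"translation": [0.258,-0.028,0],"twist": [0,0,0],"fingers": -0.4}]}}

```text
time: 26.05
eef_pos: [0.6094, 0.0641, 0.1182]
tcp_rot: [0.907, 0.422, -0.001, -0.001]
contact_force: [-0.6, -0.0, 0.3]
opening: 0.453
finger_force: 35.4
```

```bash
python3 go.py .6104 .0632 .022 49.7
```

```text
tcp [0.6094 0.0641 0.1182] xang 49.88 op 0.4528785143519065 F [-0.6 -0.   0.3] t 26.05
t 26.05 shift [-0.0, 0.002, 0.1283] twist [-0.0014, 0.0007, 0.003] rows 1.539220661647512
```

Emit:
{"method": "arm_command", "body": {"steps": [{"translation": [0,0.001,0.06],"twist": [-0.001,0,0.002],"fingers": -0.4},{"translation": [0,0.002,0.11],"twist": [-0.001,0,0.002],"fingers": -0.4},{"translation": [0,0.002,0.128],"twist": [-0.001,0,0.002],"fingers": -0.4},{"translation": [0,0.002,0.128],"twist": [-0.001,0,0.002],"fingers": -0.4},{"translation": [0,0.002,0.128],"twist": [-0.001,0,0.002],"fingers": -0.4}]}}

```text
time: 26.68
eef_pos: [0.6118, 0.0612, 0.0252]
tcp_rot: [0.908, 0.419, 0.002, 0.001]
contact_force: [0.5, -0.8, -0.8]
opening: 0.456
finger_force: 35.4
```

```bash
python3 go.py .6104 .0632 .0122 49.7
```

```text
tcp [0.6118 0.0612 0.0252] xang 49.58 op 0.4558473796777617 F [ 0.5 -0.8 -0.8] t 26.675
t 26.68 shift [0.0008, -0.0033, 0.0173] twist [0.003, -0.0018, -0.002] rows 0.21100396503241434
```

Emit:
{"method": "arm_command", "body": {"steps": [{"translation": [0.001,-0.003,0.008],"twist": [0.002,-0.001,-0.002],"fingers": -0.4},{"translation": [0.001,-0.003,0.014],"twist": [0.002,-0.001,-0.002],"fingers": -0.4},{"translation": [0.001,-0.003,0.0165],"twist": [0.002,-0.001,-0.002],"fingers": -0.4},{"translation": [0.001,-0.003,0.0165],"twist": [0.002,-0.001,-0.002],"fingers": -0.4}]}}

```text
time: 27.18
eef_pos: [0.6093, 0.0637, 0.0118]
tcp_rot: [0.907, 0.421, -0.001, -0.001]
contact_force: [-2.4, 0.6, 4.9]
opening: 0.453
finger_force: 35.8
```

```bash
python3 go.py .6104 .0632 .0117 49.7
```

```text
tcp [0.6093 0.0637 0.0118] xang 49.74 op 0.45345736516886376 F [-2.4  0.6  4.9] t 27.175
t 27.18 shift [0.0004, 0.0016, 0.0001] twist [-0.0019, 0.0014, 0.0006] rows 0.019245915611116354
```

Emit:
{"method": "arm_command", "body": {"steps": [{"translation": [0,0,0],"twist": [0,0,0],"fingers": 0.05},{"translation": [0,0,0],"twist": [0,0,0],"fingers": 0.3},{"translation": [0,0,0],"twist": [0,0,0],"fingers": 0.3},{"translation": [0,0,-0.03],"twist": [0,0,0],"fingers": 0.3},{"translation": [0,0,-0.1],"twist": [0,0,0],"fingers": 0.3}]}}

```text
time: 27.8
eef_pos: [0.6068, 0.0636, 0.0832]
tcp_rot: [0.907, 0.42, -0.004, -0.002]
contact_force: [1.2, -0.1, 0.0]
opening: 0.653
finger_force: 0.0
```

Emit:
{"method": "arm_command", "body": {"steps": [{"translation": [-0.07,0,-0.1],"twist": [0,0,0],"fingers": 0.3},{"translation": [-0.07,0,-0.1],"twist": [0,0,0],"fingers": 0.3},{"translation": [-0.07,0,-0.1],"twist": [0,0,0],"fingers": 0}]}}

```text
time: 28.18
eef_pos: [0.5768, 0.0227, 0.1637]
tcp_rot: [0.908, 0.42, 0.002, 0.001]
contact_force: [-0.7, 0.6, -0.8]
opening: 0.499
finger_force: 0.0
```

```bash
python3 - <<'E'
from loc import *
st=get_state();p=read_camera("wrist");save(p,"w24.png")
print(st["eef_pos"],"green on plate",cyl(p,"green_specimen",proj(p,[.6104,.0632,.036],st),st,z0=.006), "want .6106 .0631")
E
python3 go.py .545 .205 .18 72.5
```

```text
[0.57680858 0.02271156 0.16366481] green on plate [0.60966107 0.06333593] want .6106 .0631
tcp [0.576  0.0233 0.1615] xang 49.67 op 0.4989230295066554 F [0.3 1.  0.1] t 28.225
t 28.23 shift [0.158, -0.1882, -0.0246] twist [-0.0, -0.0002, -0.3805] rows 2.9634614425154417
```

Emit:
{"method": "arm_command", "body": {"steps": [{"translation": [0.158,-0.188,-0.025],"twist": [0,0,-0.38],"fingers": 0},{"translation": [0.158,-0.188,-0.025],"twist": [0,0,-0.38],"fingers": 0},{"translation": [0.158,-0.188,-0.025],"twist": [0,0,-0.38],"fingers": 0},{"translation": [0.158,-0.188,-0.025],"twist": [0,0,-0.38],"fingers": 0},{"translation": [0.158,-0.188,-0.025],"twist": [0,0,-0.38],"fingers": 0}]}}

```text
time: 28.85
eef_pos: [0.5439, 0.2053, 0.1777]
tcp_rot: [0.806, 0.592, -0.002, -0.001]
contact_force: [-0.1, -0.7, -1.1]
opening: 0.5
finger_force: 0.0
```

```bash
python3 see.py w25.png micrometer,.5655,.271; python3 go.py .5655 .271 .03 72.5
```

```text
[0.54391365 0.20531396 0.17771018]
micrometer [128. 319.] (array([0.56586719, 0.27173587]), array([75.93750763, 25.78581619]), 72.0972900390625)
tcp [0.5442 0.2046 0.178 ] xang 72.5 op 0.49832300372768734 F [ 0.3 -0.7  0.5] t 28.9
t 28.9 shift [0.0934, 0.0013, 0.1971] twist [-0.0041, 0.0019, 0.0001] rows 2.6178622492806687
```

Emit:
{"method": "arm_command", "body": {"steps": [{"translation": [0.094,0.0015,0.08],"twist": [-0.004,0.002,0.006],"fingers": -0.1},{"translation": [0.094,0.0015,0.15],"twist": [-0.004,0.002,0.006],"fingers": -0.1},{"translation": [0.094,0.0015,0.2],"twist": [-0.004,0.002,0.006],"fingers": -0.1},{"translation": [0.094,0.0015,0.217],"twist": [-0.004,0.002,0.006],"fingers": -0.1},{"translation": [0.094,0.0015,0.217],"twist": [-0.004,0.002,0.006],"fingers": -0.1}]}}

```text
time: 29.52
eef_pos: [0.5668, 0.2708, 0.0166]
tcp_rot: [0.809, 0.588, 0.001, 0.0]
contact_force: [1.2, -0.5, -0.1]
opening: 0.451
finger_force: 0.0
```

```bash
python3 see.py w26.png micrometer,.5655,.271; python3 go.py .5659 .2717 .006 72.1
```

```text
[0.56678527 0.27078578 0.01656591]
micrometer [306. 313.] (array([0.56614453, 0.27271054]), array([76.54333496, 25.96361351]), 72.2915267944336)
tcp [0.5681 0.2714 0.0184] xang 72.07 op 0.45127509204183847 F [-0.3  0.2  0.8] t 29.575
t 29.57 shift [-0.0005, -0.003, 0.0166] twist [0.0039, -0.0027, -0.0005] rows 0.20210975660525785
```

Emit:
{"method": "arm_command", "body": {"steps": [{"translation": [0.001,-0.003,0.012],"twist": [0.003,-0.002,-0.002],"fingers": -0.16},{"translation": [0.001,-0.003,0.016],"twist": [0.003,-0.002,-0.002],"fingers": -0.2},{"translation": [0.001,-0.003,0.019],"twist": [0.003,-0.002,-0.002],"fingers": -0.2},{"translation": [0.001,-0.003,0.021],"twist": [0.003,-0.002,-0.002],"fingers": -0.2}]}}

```text
time: 30.08
eef_pos: [0.5648, 0.2735, 0.0014]
tcp_rot: [0.808, 0.59, -0.0, -0.0]
contact_force: [0.2, 0.2, -0.1]
opening: 0.402
finger_force: 0.0
```

```bash
python3 see.py w27.png micrometer,.566,.2722; python3 go.py .566 .2722 .001 72.2
```

```text
[0.56481102 0.27352997 0.00142737]
micrometer [325. 320.] (array([0.5661568 , 0.27295026]), array([76.2857666 , 25.97008514]), 72.28333282470703)
tcp [0.5647 0.2735 0.0012] xang 72.29 op 0.4007819733875719 F [-0.7 -0.1 -0.1] t 30.125
t 30.12 shift [-0.0011, 0.0022, 0.0002] twist [-0.0008, 0.0004, 0.0015] rows 0.029652841743064685
```

Emit:
{"method": "arm_command", "body": {"steps": [{"translation": [-0.001,0.002,0.0003],"twist": [0,0,0],"fingers": -0.25},{"translation": [-0.001,0.002,0.0003],"twist": [0,0,0],"fingers": -0.35},{"translation": [-0.001,0.002,0.0003],"twist": [0,0,0],"fingers": -0.7},{"translation": [-0.001,0.002,0.0003],"twist": [0,0,0],"fingers": -0.7},{"translation": [-0.001,0.002,0.0003],"twist": [0,0,0],"fingers": -0.7}]}}

```text
time: 30.75
eef_pos: [0.5663, 0.2723, 0.0013]
tcp_rot: [0.808, 0.59, -0.0, -0.0]
contact_force: [0.8, 0.0, 1.2]
opening: 0.289
finger_force: 34.5
```

```bash
python3 see.py w28.png micrometer,.566,.2722; python3 go.py .5074 .0462 .1 49.7
```

```text
[0.56630169 0.27232579 0.00134869]
micrometer [324. 315.] (array([0.56664575, 0.27277136]), array([76.43754578, 25.9679203 ]), 72.33293151855469)
tcp [0.5663 0.2723 0.0013] xang 72.28 op 0.28848879152100876 F [ 0.9 -0.3  1.8] t 30.8
t 30.8 shift [-0.3111, 0.017, -0.1316] twist [-0.0002, 0.0, 0.3763] rows 4.058427789898539
```

Emit:
{"method": "arm_command", "body": {"steps": [{"translation": [0,0,-0.02],"twist": [0,0,0],"fingers": -0.7},{"translation": [0,0,-0.08],"twist": [0,0,0],"fingers": -0.7},{"translation": [-0.06,0.003,-0.13],"twist": [0,0,0.1],"fingers": -0.7},{"translation": [-0.13,0.007,-0.132],"twist": [0,0,0.2],"fingers": -0.7},{"translation": [-0.2,0.011,-0.132],"twist": [0,0,0.3],"fingers": -0.7}]}}

```text
time: 31.42
eef_pos: [0.5283, 0.1258, 0.1019]
tcp_rot: [0.89, 0.455, 0.001, 0.0]
contact_force: [0.4, -0.3, -0.5]
opening: 0.287
finger_force: 34.5
```

```bash
python3 go.py .507 .0458 .1 49.7
```

```text
tcp [0.5283 0.1258 0.1019] xang 54.14 op 0.28699462664696057 F [ 0.4 -0.3 -0.5] t 31.425
t 31.43 shift [-0.1031, 0.0394, 0.0025] twist [0.0015, -0.0011, 0.0741] rows 1.3251877605839768
```

Emit:
{"method": "arm_command", "body": {"steps": [{"translation": [-0.06,0.022,0.002],"twist": [0,0,0.074],"fingers": -0.7},{"translation": [-0.103,0.039,0.002],"twist": [0.001,0,0.074],"fingers": -0.7},{"translation": [-0.103,0.039,0.06],"twist": [0.001,0,0.074],"fingers": -0.7},{"translation": [-0.103,0.039,0.09],"twist": [0.001,0,0.074],"fingers": -0.7},{"translation": [-0.103,0.039,0.09],"twist": [0.001,0,0.074],"fingers": -0.7}]}}

```text
time: 32.05
eef_pos: [0.505, 0.0472, 0.0313]
tcp_rot: [0.907, 0.421, -0.003, -0.002]
contact_force: [-0.4, 0.2, 0.2]
opening: 0.289
finger_force: 34.5
```

```bash
python3 - <<'E'
from loc import *
st=get_state();p=read_camera("wrist");save(p,"w29.png",(180,440,140,500),2.2)
r=rect(p,blob(p,C["micrometer"][0],proj(p,[*st["eef_pos"][:2],st["eef_pos"][2]],st)),st["eef_pos"][2]+.0047,st);print(r,r[0]-st["eef_pos"][:2])
E
python3 go.py .507 .0458 .0095 49.7
```

```text
(array([0.50596078, 0.04754434]), array([76.08158875, 25.65880394]), 49.90373611450195) [0.00091226 0.00038439]
tcp [0.5065 0.0471 0.0327] xang 49.84 op 0.2890539060287057 F [-0.4  0.4  1.1] t 32.1
t 32.1 shift [-0.0009, 0.0018, 0.0309] twist [-0.0025, 0.0012, 0.0023] rows 0.37212795863954956
```

View pics/w29.png

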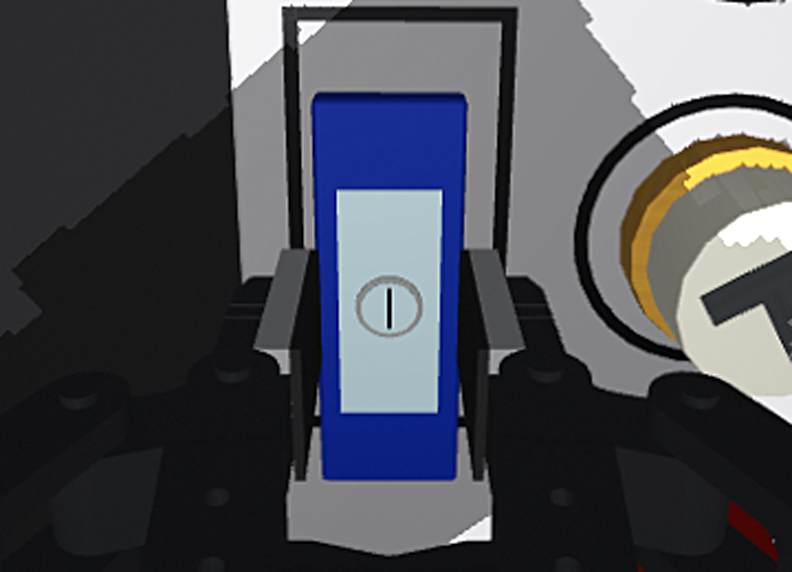

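Emit:
{"method": "arm_command", "body": {"steps": [{"translation": [-0.001,0.002,0.018],"twist": [-0.002,0.001,0.002],"fingers": -0.7},{"translation": [-0.001,0.002,0.027],"twist": [-0.002,0.001,0.002],"fingers": -0.7},{"translation": [-0.001,0.002,0.031],"twist": [-0.002,0.001,0.002],"fingers": -0.7},{"translation": [-0.001,0.002,0.031],"twist": [-0.002,0.001,0.002],"fingers": -0.7}]}}

```text
time: 32.6
eef_pos: [0.5074, 0.0456, 0.0092]
tcp_rot: [0.907, 0.42, 0.0, 0.0]
contact_force: [-0.1, 0.4, -0.1]
opening: 0.282
finger_force: 34.5
```

```bash
python3 go.py .507 .0458 .0073 49.7
```

```text
tcp [0.5074 0.0456 0.0092] xang 49.73 op 0.28214311884800763 F [-0.1  0.4 -0.1] t 32.6
t 32.6 shift [-0.0002, -0.0005, 0.0025] twist [0.0001, -0.0002, 0.0005] rows 0.03090474505629006
```

Emit:
{"method": "arm_command", "body": {"steps": [{"translation": [0,0,0.001],"twist": [0,0,0],"fingers": -0.7},{"translation": [0,0,0.002],"twist": [0,0,0],"fingers": -0.7},{"translation": [0,0,0.003],"twist": [0,0,0],"fingers": -0.7},{"translation": [0,0,0.003],"twist": [0,0,0],"fingers": -0.7}]}}

```text
time: 33.1
eef_pos: [0.5076, 0.0455, 0.0073]
tcp_rot: [0.907, 0.42, 0.0, 0.0]
contact_force: [-0.2, -0.0, 1.2]
opening: 0.291
finger_force: 34.6
```

```bash
python3 go.py .507 .0458 .0073 49.7
```

```text
tcp [0.5076 0.0455 0.0073] xang 49.72 op 0.29123073702510915 F [-0.2 -0.   1.2] t 33.1
t 33.1 shift [-0.0003, -0.0008, 0.0] twist [0.0006, -0.0005, 0.0003] rows 0.01047350966180389
```

Emit:
{"method": "arm_command", "body": {"steps": [{"translation": [0,0,0.0004],"twist": [0,0,0],"fingers": -0.7},{"translation": [0,0,0.0004],"twist": [0,0,0],"fingers": -0.3},{"translation": [0,0,0.0004],"twist": [0,0,0],"fingers": -0.1},{"translation": [0,0,0.0004],"twist": [0,0,0],"fingers": -0.1},{"translation": [0,0,-0.03],"twist": [0,0,0],"fingers": -0.1}]}}

```text
time: 33.72
eef_pos: [0.5055, 0.0457, 0.0279]
tcp_rot: [0.907, 0.42, -0.002, -0.001]
contact_force: [-0.5, 0.3, 0.0]
opening: 0.449
finger_force: 0.0
```

Emit:
{"method": "arm_command", "body": {"steps": [{"translation": [0,0,-0.06],"twist": [0,0,0],"fingers": -0.1},{"translation": [-0.05,0,-0.14],"twist": [0,0,0],"fingers": -0.1},{"translation": [-0.1,0.02,-0.22],"twist": [0,0,0],"fingers": -0.1},{"translation": [-0.1,0.02,-0.26],"twist": [0,0,0],"fingers": -0.1},{"translation": [-0.1,0.02,-0.26],"twist": [0,0,0],"fingers": -0.1}]}}

```text
time: 34.35
eef_pos: [0.4726, -0.0227, 0.2295]
tcp_rot: [0.908, 0.42, 0.004, 0.003]
contact_force: [0.3, -0.8, -0.5]
opening: 0.449
finger_force: 0.0
```

Emit:
{"method": "arm_command", "body": {"steps": [{"translation": [0,0,0],"twist": [0,0,0],"fingers": -0.1},{"translation": [0,0,0],"twist": [0,0,0],"fingers": -0.1}]}}

```text
time: 34.6
eef_pos: [0.4693, -0.0208, 0.2225]
tcp_rot: [0.907, 0.421, -0.001, -0.001]
contact_force: [-0.4, -1.0, -0.7]
opening: 0.45
finger_force: 0.0
```

```bash
python3 - <<'E'
from loc import *
st=get_state();p=read_camera("wrist");save(p,"w30.png");print(st["eef_pos"],st["contact_force"])
P=lambda x,y,z:proj(p,[x,y,z],st)
print("mic",rect(p,blob(p,C["micrometer"][0],P(.5074,.0462,.012)),.012,st),"want .5074 .0462 49.7")
for q,w in(("red_specimen",(.5073,-.0588)),("green_specimen",(.6106,.0631))): print(q,cyl(p,q,P(*w,.036),st,z0=.006),w)
E
```

```text
[ 0.46931172 -0.02080168  0.22248502] [-0.44501032 -1.03066953 -0.7469593 ]
mic (array([0.50766174, 0.04521229]), array([74.46308899, 25.38494873]), 49.784175872802734) want .5074 .0462 49.7
red_specimen [ 0.50725092 -0.05953401] (0.5073, -0.0588)
green_specimen [0.60525574 0.05898955] (0.6106, 0.0631)
```

View pics/w30.png

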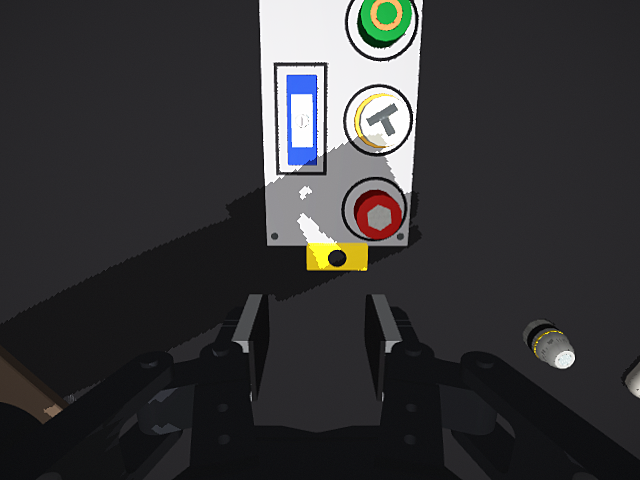

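The final view shows every part in place: red at (215,378) by the tab, white on brass at (120,380), green at (15,385), and the micrometer in its rectangle at (120,302). The gripper is clear, so I'm handing in.

```bash
python3 -c "
from plant import sign_off
print(sign_off())"
```

```text
the job is handed in; nothing more can be done
None
```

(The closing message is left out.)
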